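# Put a returned service kit back into its foam tray

### The job

A service kit came back as one pile beside its tray: take the pile apart from the top down and set fan, USB stick, mains adapter and bus tester each into the foam cut-out made for it, flat on the bottom and the right way up, with the adapter's cable sleeve in its slot. Keep every part level on the way and drop nothing, do not shift a part while another still lies on it, and leave the mug and the yellow tape where they are.

Things in the scene. Friction and masses are not known exactly. Their poses are not given: they have to be found in the camera images.
- tester: bus tester, the lowest of the pile: black handheld meter with orange keys and a small screen, 142 (x) x 65 (y) x 30 mm (z); lies on the table, keys up. Origin: centre of its underside, z up. Grasp across its 65 mm (y).
- adapter: mains adapter lying crosswise on the tester: black brick with a white label on top. Origin: on its underside; z up; the brick runs from x = -46 to +62 mm (grip it at x = +8 mm, across its width), 52 mm wide in y, 30 mm high; a thin cable sleeve (10 mm thick, 10 to 20 mm above the underside) sticks out at the -x end to x = -63 mm.
- fan: small black square fan with a yellow hub, 40 x 40 x 15 mm, lying on one end of the adapter (either end). Origin: centre of its underside, z up, x and y square to its sides. It may be turned by any quarter.
- stick: green USB stick with a metal plug, 56 (x) x 18 (y) x 8 mm (z), lying along the adapter at its other end. Origin: centre of its underside; plug at the +x end; z up.
- tester_foam: foam for the tester: charcoal block 166 (x) x 98 (y) x 28 mm, origin centre of its underside, fixed with three others in a black tray. Yellow-bottomed cut-out 150 x 73 mm about the origin, bottom at z = 13 mm; an equally deep channel 50 mm wide at x = 0 for fingers closing along y crosses the block. Edges bevelled 3.5 mm. Tester lies along x, either way round.
- adapter_foam: foam for the adapter: charcoal block 166 (x) x 98 (y) x 28 mm, origin centre of its underside, fixed with three others in a black tray. Yellow-bottomed cut-out x = -50 to 66 mm, 60 mm wide, bottom at z = 13 mm; an equally deep channel 46 mm wide at x = 8 for fingers closing along y crosses the block. Edges bevelled 3.5 mm. Slot for the sleeve at the -x end, 20 mm; seated, origins and axes agree.
- fan_foam: foam for the fan: charcoal block 166 (x) x 98 (y) x 28 mm, origin centre of its underside, fixed with three others in a black tray. Yellow-bottomed square cut-out 48 x 48 mm about the origin, bottom at z = 19 mm; a channel 34 mm wide, down to z = 13 mm, at x = 0 for fingers closing along y crosses the block. Edges bevelled 3.5 mm.
- stick_foam: foam for the USB stick: charcoal block 166 (x) x 98 (y) x 28 mm, origin centre of its underside, fixed with three others in a black tray. Yellow-bottomed narrow cut-out 64 x 26 mm about the origin, bottom at z = 22 mm; a channel 34 mm wide, down to z = 13 mm, at x = 0 for fingers closing along y crosses the block. Edges bevelled 3.5 mm. Stick lies along x, either way round.
- mug: white enamel mug with a blue rim, 78 mm wide, 82 mm high, with a handle; stands behind the pile and stays there. Origin: under it.
- yellow_tape: roll of yellow tape lying flat, 99 mm across, 45 mm high; lies to the left of the pile and stays there. Origin: centre of its underside.
There are look-alikes about, which are no part of the job. Of the things shaped like the stick, the green one is meant.

How it is judged:
By the outcome, as a careful person would: the job done as asked, in the order asked, and still so for the second after the job is handed in, with the robot touching nothing.
It also fails if it takes over 123 s, if anything falls off the work surface, if the arm or the gripper's body presses on something with over 40 N, if the wrist force passes 120 N, or if a joint passes its speed limit or range.

### The arm

A 6-joint arm with a two-finger parallel gripper is mounted at the origin on a cart in front of the work surface, level with it; the furniture and walls round the work are solid. World frame = base frame: x ahead of the robot, y to its left, z up, the work surface at z = 0. Lengths are in m, angles in rad, forces in N, time in s.
With the tool pointing down it reaches from about 0.375 to 0.975 m from the base axis. Payload 3.8 kg.
Tool frame: the origin (TCP) lies at the very end of the fingers, on their centre line; the grasp point (between the pads) lies 19 mm behind it; z points along the fingers, y is the line along which they close (so a half turn about z gives the same grasp; the last joint's range is limited). The gripper opens to 85 mm and grips with 20 to 120 N. Pads are 22 mm wide; open, the fingers measure 114 mm over their backs; the gripper's body (76 mm by 85 mm) begins 54 mm behind the grasp point. The pads swing forward as they close: fully open they stand 13 mm farther back than shut.
Start: joints at [-1.15, 0.264, 1.604, -0, 1.274, -0.037], TCP at [0.298, -0.605, 0.194] pointing down, gripper open.
Joint ranges: [-2.63, 2.63], [-0.94, 2.18], [0.31, 2.57], [-1.31, 4.45], [0, 2.66], [-2.55, 2.55]. Speed limits (rad/s): [2.57, 2.57, 3.14, 3.14, 3.14, 3.14].

### API

Orientations are given as a rotation vector (axis times angle).
In Python, from workcell import bot gives the robot as it stands. The module is installed in compiled form; this text tells all that it offers.
- The arm moves only by the shell command python3 -m jog 'ROWS' [OPENING] [FORCE]. ROWS is a JSON list of rows, 1 to 5 of them, each an object with the fields x, y, z (the shift in m), spin (a turn about the tool's z in rad); a field left out counts as zero; each row shifts and turns the commanded pose from where the row before left it, along the tool's axes as they then stand; what a row does not reach is not made up. A row lasts 1/8 s, in which the tool goes at most 0.0625 m and 0.188 rad, less where a joint would pass 70% of its speed; a pose out of reach is approached as far as the arm can. OPENING is the opening from 0.0 (shut) to 1.0 (fully open), set as the command begins (- or left out keeps the last). The fingers move at their own pace and stop on an object; FORCE is the grip in N (left out, the last holds). Time passes only in rows, so rows that do not move let the fingers close. It prints the time, the measured TCP pose, the force, the opening and the grip force at its end. Input that does not fit is refused with a message, and nothing moves.
- bot.read_state(): the state, without advancing time (a new reading comes with each control period).
- bot.read_camera(name): name is "scene" or "top" or "wrist"; returns the picture (384x512x3 uint8, red, green, blue); there is no depth.
- bot.camera_info(name): a dict with "intrinsics" (3x3 intrinsics, pixels), "k1" (the pictures are not rectified: a ray, as slopes to the right and down, at radius r is drawn at 1 + k1 r^2 times it, then the intrinsics apply), "extrinsics" (4x4, takes a point from camera to world coordinates). Camera axes: x right, y down, z forward; pixel columns grow to the right and rows downward; lengths in m; the calibration is good to about 2 mm. A picture is of the moment at which its call begins: read the wrist's pose just before it. camera_info takes no time and is no camera call; for the wrist camera it gives the pose at the moment of the call.
- bot.finish_job(): hands the job in; it is judged then, once.
Trained networks look in the newest picture that a camera, given by its name, has taken for a name from the list of things; names that differ only in an ending like _2 or _b are one class to them, and where a whole thing is asked for, a point or a joint stands for the part that bears it (a point fixed in the world has none). Each returns a list of dicts, best first, with "conf" (0 to 1); they miss things now and then, are a little off and sometimes report something else, mostly with a low value. They report only what shows in the picture. A call takes as long as a camera call. They do not tell look-alikes from the thing itself.
- bot.search_frame(camera, thing): "box" ([left, top, right, bottom] in pixels, round what is visible of it).
- bot.regions_of(camera, thing): "pixels" (384x512 bool, what is visible of it) and "box" ([left, top, right, bottom] in pixels, round what is visible of it).
- bot.spot_point(camera, thing): "pixel" ([row, column] in pixels: a listed point, or the origin of a listed thing).
The state is a dict: "time": time; "q": joint angles; "joint_vel": joint speeds; "joint_torque": joint torques, N m; "tool_pos": TCP position; "tcp_rot": TCP orientation; "wrist_force": force on the tool from outside, world axes, zero at the start; "torque": the same for the moment, N m; "width": opening from 0.0 (shut) to 1.0 (fully open); "grip_force": force on a finger pad.
Only numpy, scipy, OpenCV 4.12 (cv2) and the standard library are available. Lean on these libraries where they do the work, as an engineer would, in place of code of your own. Each camera call takes 0.05 s, during which the arm holds its last target. There are 200 camera calls.

## Working session

There is one attempt and no reset: what is moved stays moved. The work goes in short steps, Python scripts to look and compute and a shell command to move; the robot and the scene stay as the last step left them, time stands still between calls to the robot, and variables do not carry over. Pictures are saved under pics/ and viewed, at most 14 in all, crops included, and the job is handed in when it is done.

```bash
mkdir -p pics; cat > h.py <<'E'
import numpy as np, cv2
from workcell import bot
from scipy.spatial.transform import Rotation as R
def ray(cam,px,info=None):  # px = (col,row)
    i=info or bot.camera_info(cam); K=np.array(i["intrinsics"]); T=np.array(i["extrinsics"])
    d=np.array([(px[0]-K[0,2])/K[0,0],(px[1]-K[1,2])/K[1,1]]); u=d.copy()
    for _ in range(20): u=d/(1+i["k1"]*(u@u))
    v=T[:3,:3]@np.array([u[0],u[1],1]); return T[:3,3],v/np.linalg.norm(v)
def atz(cam,px,z,info=None):
    o,v=ray(cam,px,info); return o+v*(z-o[2])/v[2]
def tri(rays):
    A=sum(np.eye(3)-np.outer(v,v) for o,v in rays); b=sum((np.eye(3)-np.outer(v,v))@o for o,v in rays)
    return np.linalg.solve(A,b)
def proj(cam,p,info=None):
    i=info or bot.camera_info(cam); K=np.array(i["intrinsics"]); T=np.array(i["extrinsics"])
    c=T[:3,:3].T@(np.asarray(p)-T[:3,3]); u=c[:2]/c[2]; u=u*(1+i["k1"]*(u@u)); return K[:2,:2]@u+K[:2,2]
E
python3 - <<'E'
from h import *
np.set_printoptions(precision=3,suppress=True)
for c in ["top","scene","wrist"]:
    im=bot.read_camera(c); cv2.imwrite(f"pics/{c}0.png",im[:,:,::-1])
    i=bot.camera_info(c); print(c,np.array(i["extrinsics"])[:3].tolist(),i["k1"],i["intrinsics"][0])
    for t in ["tester","adapter","fan","stick","tester_foam","adapter_foam","fan_foam","stick_foam","mug","yellow_tape"]:
        if c=="wrist": continue
        r=bot.search_frame(c,t); s=bot.spot_point(c,t)
        print(t,[(np.round(a["box"]).tolist(),round(a["conf"],2)) for a in r[:3]],[(np.round(a["pixel"],1).tolist(),round(a["conf"],2)) for a in s[:3]])
print(bot.read_state())
E
```

```text
top [[-0.024301487919903525, -0.9955263367894952, 0.09130580728172474, 0.4398432202755028], [-0.9996616620149887, 0.025046108399473785, 0.007018115948919852, 0.2902637353625985], [-0.009273574408471628, -0.09110436439891605, -0.9957981701153905, 1.1551113523909984]] 0.06871118261544501 [484.63    0.    254.934]
tester [([198.0, 177.0, 241.0, 238.0], 0.95)] [([207.9, 219.1], 0.94), ([121.9, 259.0], 0.65)]
adapter [([191.0, 197.0, 244.0, 222.0], 0.78)] [([205.9, 219.2], 0.88)]
fan [([217.0, 196.0, 242.0, 217.0], 0.54)] [([206.4, 226.7], 0.67)]
stick [([156.0, 248.0, 165.0, 271.0], 0.75), ([266.0, 239.0, 274.0, 264.0], 0.68), ([192.0, 199.0, 214.0, 216.0], 0.56)] [([260.9, 160.7], 0.72), ([251.9, 269.8], 0.61), ([208.9, 201.4], 0.59)]
tester_foam [([323.0, 111.0, 369.0, 182.0], 0.84)] [([150.1, 342.5], 0.85)]
adapter_foam [([367.0, 112.0, 411.0, 184.0], 0.63)] [([148.4, 384.5], 0.6)]
fan_foam [([367.0, 180.0, 412.0, 256.0], 0.87), ([219.0, 194.0, 240.0, 218.0], 0.44)] [([217.4, 387.9], 0.83)]
stick_foam [([322.0, 180.0, 367.0, 252.0], 0.77), ([324.0, 111.0, 371.0, 182.0], 0.15)] [([216.
[... 1239 characters left out ...]
17, 0.36081126109734557], [-0.8967220200426291, -0.4262148357862298, -0.11929179572117467, -0.5749196920396182], [-0.0012021725054168376, 0.271873146234683, -0.9623323475482473, 0.37309803295879057]] -0.05297608093914413 [295.321   0.    257.362]
{'time': 2.15, 'q': array([-1.15 ,  0.264,  1.604, -0.   ,  1.274, -0.037]), 'joint_vel': array([ 0.001, -0.001, -0.   ,  0.003,  0.   ,  0.002]), 'joint_torque': array([ -0.   , -51.504, -36.771,  -0.   ,   0.001,  -0.   ]), 'tool_pos': array([ 0.298, -0.605,  0.194]), 'tcp_rot': array([ 3.06 ,  0.713, -0.   ]), 'wrist_force': array([-1.208, -0.045, -0.884]), 'torque': array([-0.023, -0.02 , -0.005]), 'grip_force': 0.0, 'width': 1.0005673744545522}
```

View pics/top0.png

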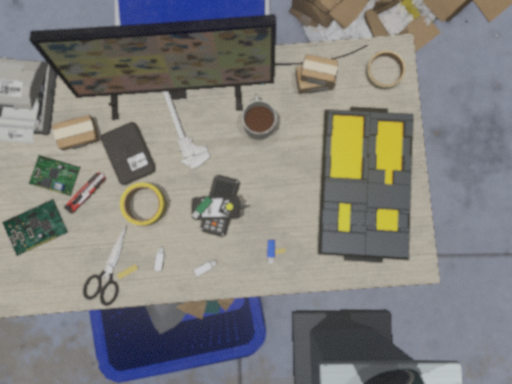

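View pics/scene0.png

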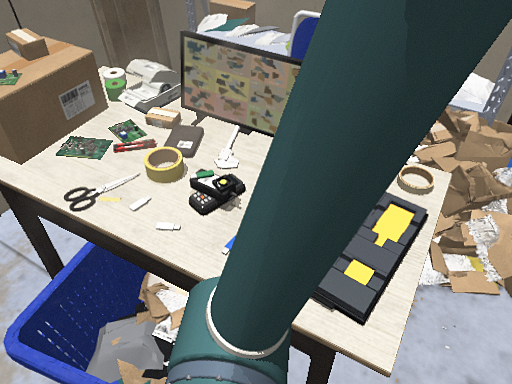

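```bash
python3 - <<'E'
from h import *
np.set_printoptions(precision=3,suppress=True)
for n,p,z in [("pile",(219,207),.03),("fan?",(230,207),.06),("stick?",(202,209),.06),("mug",(259,120),.04),("tape",(143,204),.02),("testfoam",(347,147),.02),("adfoam",(389,147),.02),("stfoam",(344.5,217),.025),("fanfoam",(387.5,219),.025)]:
    print(n,atz("top",p,z))
im=bot.read_camera("top")
hsv=cv2.cvtColor(im,cv2.COLOR_RGB2HSV); m=cv2.inRange(hsv,(22,150,120),(34,255,255))
m[:, :300]=0
n,l,s,c=cv2.connectedComponentsWithStats(m)
for k in range(1,n):
    if s[k,4]>50:
        w=cv2.minAreaRect(np.argwhere(l==k)[:,::-1].astype(np.float32))
        print(s[k],w,atz("top",w[0],.013))
cv2.imwrite("pics/pile_crop.png",cv2.resize(im[165:250,170:280,::-1],None,fx=6,fy=6,interpolation=cv2.INTER_CUBIC))
E
```

```text
pile [0.515 0.383 0.03 ]
fan? [0.512 0.355 0.06 ]
stick? [0.509 0.419 0.06 ]
mug [0.715 0.284 0.04 ]
tape [0.527 0.561 0.02 ]
testfoam [0.65  0.078 0.02 ]
adfoam [ 0.647 -0.02   0.02 ]
stfoam [0.484 0.092 0.025]
fanfoam [ 0.478 -0.007  0.025]
[ 331  115   33   64 1875] ((346.9207458496094, 146.37417602539062), (30.91446304321289, 62.194339752197266), 2.7927021980285645) [0.652 0.077 0.013]
[ 376  121   27   63 1300] ((388.7128601074219, 151.9761505126953), (25.594310760498047, 62.00183868408203), 1.7357046604156494) [ 0.636 -0.021  0.013]
[339 204  11  27 266] ((344.0, 217.0), (26.0, 10.0), 90.0) [0.485 0.091 0.013]
[377 209  21  22 406] ((386.5369873046875, 219.40855407714844), (20.08580780029297, 20.2105655670166), 3.5763344764709473) [ 0.477 -0.008  0.013]
```

View pics/pile_crop.png

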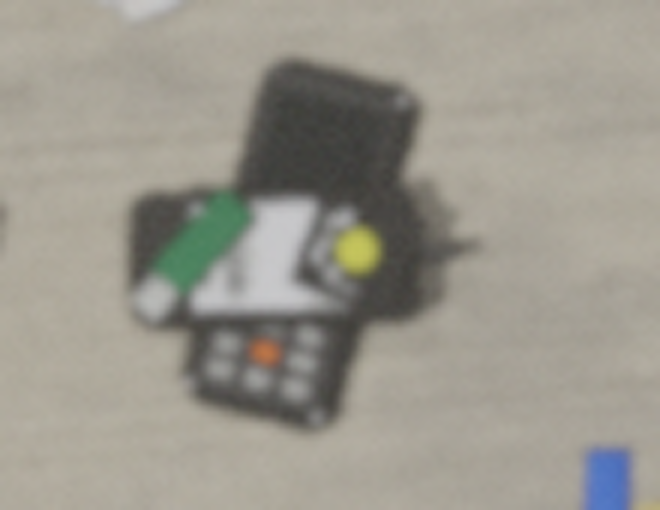

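The crop shows the pile: the stick lies diagonally (190,255), the fan with its yellow hub is at (358,250), and the adapter sleeve points right (470,245). The keys of the tester are below. I'll move over the tray, take a picture, then go on to the pile.

```bash
cat > shot.py <<'E'
import sys; from h import *
i=bot.camera_info("wrist"); im=bot.read_camera("wrist"); n=sys.argv[1]
cv2.imwrite(f"pics/{n}.png",im[:,:,::-1]); np.save(n+".npy",i,allow_pickle=True)
for t in sys.argv[2:]:
    for r in bot.spot_point("wrist",t)[:2]: 
        p=r["pixel"]; print(t,np.round(p,1),round(r["conf"],2))
s=bot.read_state(); print(s["time"],s["tool_pos"],s["tcp_rot"])
E
python3 -m jog '[{"x": 0.042, "y": -0.0437}, {"x": 0.042, "y": -0.0437}, {"x": 0.042, "y": -0.0437}, {"x": 0.042, "y": -0.0437}, {"x": 0.042, "y": -0.0437}]' 1.0 30
python3 -m jog '[{"x": 0.042, "y": -0.0437}, {"x": 0.042, "y": -0.0437}, {"x": 0.042, "y": -0.0437}, {"x": 0.042, "y": -0.0437}, {"x": 0.042, "y": -0.0437}]'
python3 -m jog '[{"x": 0.042, "y": -0.0437}, {}, {}]'
python3 shot.py tray fan_foam stick_foam adapter_foam tester_foam
python3 -m jog '[{"x": 0.0273, "y": -0.0517}, {"x": 0.0273, "y": -0.0517}, {"x": 0.0273, "y": -0.0517}, {"x": 0.0273, "y": -0.0517}, {"x": 0.0273, "y": -0.0517}]'
python3 -m jog '[{"x": 0.0273, "y": -0.0517}, {}, {}]'
python3 shot.py pile fan stick adapter tester
```

```text
time: 2.82
tool_pos: [0.3906, -0.3149, 0.1939]
tcp_rot: [3.059, 0.712, 0.001]
wrist_force: [1.2, -0.6, 0.4]
width: 0.997
grip_force: 0.0
time: 3.45
tool_pos: [0.4825, -0.026, 0.1942]
tcp_rot: [3.059, 0.713, 0.002]
wrist_force: [1.6, -1.4, -0.7]
width: 1.004
grip_force: 0.0
time: 3.82
tool_pos: [0.5001, 0.0298, 0.1936]
tcp_rot: [3.059, 0.715, -0.001]
wrist_force: [-0.1, -0.7, -0.4]
width: 1.003
grip_force: 0.0
fan_foam [186.  272.9] 0.94
stick_foam [148.1 203.4] 0.85
adapter_foam [ 71.3 348.5] 0.57
tester_foam [ 24.2 279.6] 0.63
4.075 [0.50011958 0.02852565 0.19372996] [3.06029899e+00 7.09213037e-01 8.96572918e-05]
time: 4.7
tool_pos: [0.509, 0.3228, 0.1939]
tcp_rot: [3.06, 0.71, 0.001]
wrist_force: [0.7, -1.9, -0.4]
width: 0.998
grip_force: 0.0
time: 5.08
tool_pos: [0.5103, 0.3794, 0.1933]
tcp_rot: [3.059, 0.712, -0.001]
wrist_force: [-0.2, -0.9, -0.1]
width: 0.999
grip_force: 0.0
fan [178.2 274.5] 0.72
stick [238.3 190.5] 0.91
stick [186.1 118. ] 0.88
adapter [163.6 255.6] 0.62
tester [155.3 257.1] 0.77
tester [177.6 278.7] 0.54
5.325 [0.51052706 0.37908592 0.19396812] [3.06032758e+00 7.09773125e-01 3.59019062e-04]
```

View pics/pile.png

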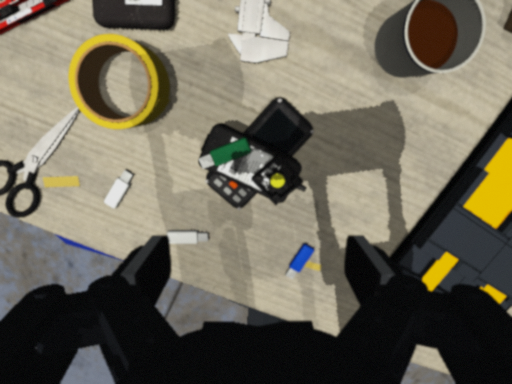

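View pics/tray.png

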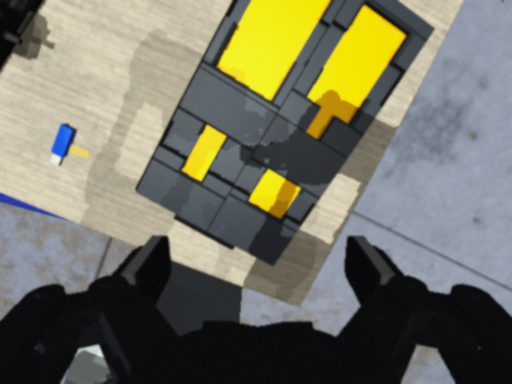

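The pile picture shows the fan hub at (278,181), the stick at (225,152) and the sleeve tip at (303,186). In the tray picture all four yellow cut-outs are visible, and the adapter slot points toward the robot. I'll go lower for a sharper second view.

```bash

python3 -m jog '[{"z": 0.035}, {"z": 0.035}, {}, {}]'
python3 shot.py pile2 fan stick adapter tester
python3 - <<'E'
from h import *
np.set_printoptions(precision=4,suppress=True)
im=cv2.imread("pics/pile2.png"); c=im[90:240,170:370]; cv2.imwrite("pics/pile2c.png",cv2.resize(c,None,fx=4,fy=4,interpolation=cv2.INTER_CUBIC))
L=lambda n:np.load(n+".npy",allow_pickle=True).item()
def hub(im,lo,hi,roi):
    m=cv2.inRange(cv2.cvtColor(im,cv2.COLOR_BGR2HSV),lo,hi); M=np.zeros_like(m); a,b,cc,d=roi; M[a:b,cc:d]=m[a:b,cc:d]
    n,l,s,ce=cv2.connectedComponentsWithStats(M); k=1+np.argmax(s[1:,4]); return ce[k],s[k],cv2.minAreaRect(np.argwhere(l==k)[:,::-1].astype(np.float32))
top=cv2.imread("pics/top0.png"); p1=cv2.imread("pics/pile.png")
for nm,lo,hi,r1,r2 in [("hub",(22,120,90),(34,255,255),(160,200,255,300),(90,240,170,370)),("green",(50,90,40),(85,255,255),(120,200,190,260),(80,240,150,370))]:
    a=hub(p1,lo,hi,r1);b=hub(im,lo,hi,r2);t=hub(top,lo,hi,(180,230,190,245))
    print(nm,a[0],b[0],t[0],b[2])
    A=ray("wrist",a[0],L("pile"));B=ray("wrist",b[0],L("pile2"));T=ray("top",t[0])
    print(tri([A,B]),tri([A,B,T]),tri([B,T]))
# tray: yellow floors from wrist
tr=cv2.imread("pics/tray.png"); m=cv2.inRange(cv2.cvtColor(tr,cv2.COLOR_BGR2HSV),(20,150,60),(36,255,255)); m[:,:150]=0
n,l,s,ce=cv2.connectedComponentsWithStats(m)
for k in range(1,n):
    if s[k,4]>100:
        pts=np.argwhere(l==k)[:,::-1].astype(float)
        w=np.array([atz("wrist",p,.019,L("tray"))[:2] for p in pts]).astype(np.float32)
        print("floor",s[k],ce[k],cv2.minAreaRect(w*1000))
E
```

```text
time: 5.82
tool_pos: [0.511, 0.3806, 0.1251]
tcp_rot: [-3.059, -0.712, -0.002]
wrist_force: [0.5, -0.6, 0.8]
width: 1.001
grip_force: 0.0
fan [196.7 282.8] 0.73
stick [289.6 304.6] 0.96
stick [259.3 176.6] 0.83
adapter [178.3 255.3] 0.93
tester [165.7 257.3] 0.71
6.075 [0.51110368 0.38119326 0.12551958] [-3.0586383  -0.71252063 -0.00420482]
hub [276.9521 180.7605] [282.9604 201.7753] [229.4688 206.3125] ((282.5, 201.5), (15.0, 17.0), 90.0)
[0.511  0.3561 0.0626] [0.5124 0.3566 0.0671] [0.5126 0.3565 0.0668]
green [229.7971 150.9731] [223.9206 165.0058] [203.3256 204.6047] ((223.8887481689453, 165.071044921875), (21.902111053466797, 49.65513610839844), 68.74949645996094)
[0.5177 0.4153 0.0621] [0.5184 0.4151 0.0651] [0.5185 0.415  0.0652]
floor [ 216    0  115  101 6593] [269.1239  41.9912] ((637.7156982421875, 80.89094543457031), (74.60928344726562, 124.66437530517578), 84.9154052734375)
floor [ 306    4  100  135 6146] [353.472   67.9593] ((634.46240234375, -17.46503448486328), (61.97828674316406, 149.6621551513672), 85.30750274658203)
floor [ 181  125   46   57 1261] [203.6051 152.8755] ((482.6497497558594, 94.42893981933594), (29.55409812927246, 67.23971557617188), 85.10155487060547)
floor [ 248  169   53   50 1507] [273.6403 193.5501] ((474.9736022949219, -5.2048797607421875), (50.42265701293945, 50.35679244995117), 84.6627197265625)
```

View pics/pile2c.png

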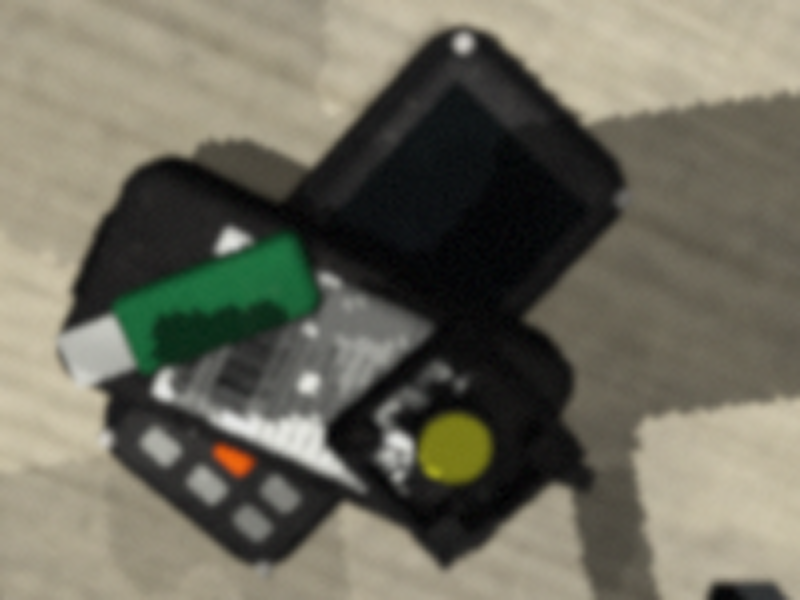

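The crop shows the fan square, turned about 45° with its hub at (455,447). The stick is at (190,325), the sleeve is at (575,465), and the tester screen is at the top right. Next I work out the world targets for fan and stick.

```bash
cat >> h.py <<'E'
L=lambda n:np.load(n+".npy",allow_pickle=True).item()
def tool():
    s=bot.read_state(); return np.array(s["tool_pos"]),R.from_rotvec(s["tcp_rot"]).as_matrix()
def go(x,y,z,yaw): # needed tool-frame shift and turn (yaw of tool x, deg)
    p,M=tool(); th=np.degrees(np.arctan2(M[1,0],M[0,0])); d=M.T@(np.array([x,y,z])-p)
    # shift first in present axes, then turn
    a=(yaw-th+180)%360-180
    print("at",p.round(4),"yaw",round(th,1),"| shift",d.round(4),"turn",round(-np.radians(a),4))
E
python3 - <<'E'
from h import *
np.set_printoptions(precision=4,suppress=True)
C=lambda u,v:(170+(u+.5)/4-.5,90+(v+.5)/4-.5)
w=lambda u,v,z:atz("wrist",C(u,v),z,L("pile2"))
l,b,t=w(333,438,.075),w(447,562,.075),w(457,332,.075)
for nm,d in (("l-b",b-l),("l-t",t-l)): print(nm,np.linalg.norm(d),np.degrees(np.arctan2(d[1],d[0])))
print("fan centre from corners",(b+t)/2,"hub",w(456,447,.075), "top hub",atz("top",(229.5,206.3),.075))
s=[w(60,345,.068),w(82,385,.068),w(295,235,.068),w(320,300,.068)]
d=s[2]+s[3]-s[0]-s[1]; print("stick",sum(s)/4,np.linalg.norm(d)/2,np.degrees(np.arctan2(d[1],d[0])))
f=np.mean(s,0)
c=(b+t)/2; go(.5*(c[0]+w(456,447,.075)[0]),.5*(c[1]+w(456,447,.075)[1]),.062,np.degrees(np.arctan2((t-l)[1],(t-l)[0]))+90)
E
```

```text
l-b 0.036344443861020974 -112.69096093186621
l-t 0.03322042221597283 -21.967206810451522
fan centre from corners [0.5138 0.359  0.075 ] hub [0.5148 0.3585 0.075 ] top hub [0.5126 0.3553 0.075 ]
stick [0.5135 0.4191 0.068 ] 0.05326909771937714 -41.37420600949631
at [0.5111 0.3812 0.1255] yaw 26.2 | shift [-0.0073  0.0216  0.0635] turn -0.7297
```

```bash

python3 -m jog '[{"x": -0.008, "y": 0.0224}, {"spin": -0.1825}, {"spin": -0.1825}, {"spin": -0.1825}, {"spin": -0.1825}]' 0.7
python3 -m jog '[{"z": 0.02}, {}, {}]'
python3 shot.py fan1 fan
python3 -c "
from h import *
go(.5137,.3575,.062,68)
im=cv2.imread('pics/fan1.png'); cv2.imwrite('pics/fan1c.png',cv2.resize(im[60:260,130:390],None,fx=3,fy=3,interpolation=2))"
```

```text
time: 6.7
tool_pos: [0.5131, 0.3556, 0.1239]
tcp_rot: [2.598, 1.765, -0.0]
wrist_force: [0.1, -0.1, -1.0]
width: 0.699
grip_force: 0.0
time: 7.08
tool_pos: [0.5124, 0.3563, 0.1029]
tcp_rot: [2.605, 1.756, -0.002]
wrist_force: [-0.2, 0.1, 0.8]
width: 0.7
grip_force: 0.0
fan [194.9 257.2] 0.63
7.175 [0.51299742 0.35691667 0.10376242] [2.60446875e+00 1.75674409e+00 1.89299479e-04]
at [0.513  0.3569 0.1038] yaw 68.0 | shift [0.0008 0.0004 0.0418] turn 0.0
```

View pics/fan1c.png

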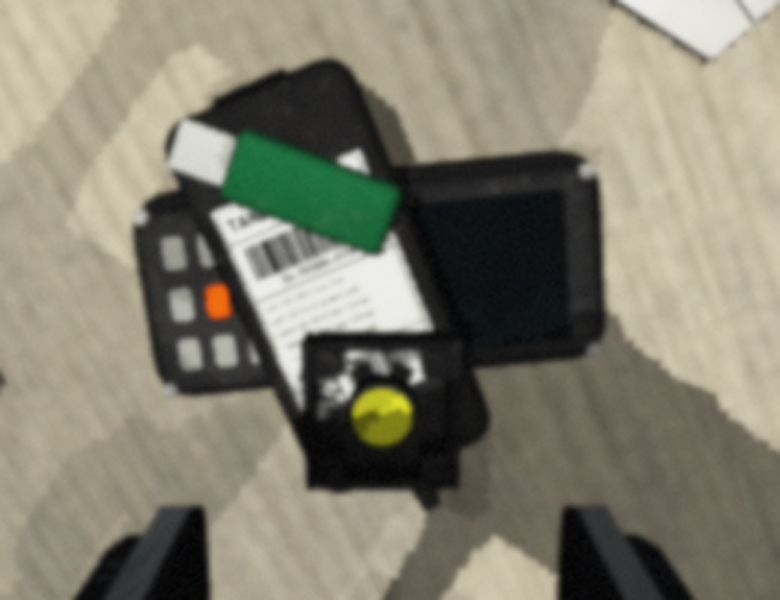

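The fan is square to the fingers and centred between them (hub at 383 in the crop, finger edges at 205 and 563).

```bash
python3 - <<'E'
from h import *
np.set_printoptions(precision=4,suppress=True)
h=(130+383/3,60+416/3)
i=L("fan1"); print("hub",atz("wrist",h,.075,i), "tri",tri([ray("wrist",h,i),ray("wrist",(282.96,201.8),L("pile2")),ray("wrist",(276.95,180.76),L("pile"))]))
# stick
w=lambda u,v:atz("wrist",(130+u/3,60+v/3),.068,i)
s=[w(180,120),w(168,165),w(402,190),w(380,252)]; d=s[2]+s[3]-s[0]-s[1]; print("stick",sum(s)/4,np.degrees(np.arctan2(d[1],d[0])))
g=(130+311/3,60+190/3); print("green tri",tri([ray("wrist",g,i),ray("wrist",(223.9,165),L("pile2")),ray("wrist",(229.8,151),L("pile"))]))
go(.5137,.3575,.062,68)
E
```

```text
hub [0.5141 0.3588 0.075 ] tri [0.5136 0.3582 0.0732]
stick [0.5131 0.4194 0.068 ] -41.87614842087956
green tri [0.5181 0.4153 0.0639]
at [0.513  0.3569 0.1038] yaw 68.0 | shift [0.0008 0.0004 0.0418] turn 0.0
```

```bash

python3 -m jog '[{"x": 0.0015, "z": 0.02}, {"z": 0.0155}, {"z": 0.006}, {}]'
python3 -m jog '[{}, {}, {}, {}]' 0.2 30
```

```text
time: 7.68
tool_pos: [0.5126, 0.3578, 0.0609]
tcp_rot: [-2.604, -1.758, 0.004]
wrist_force: [0.5, 0.4, 0.6]
width: 0.7
grip_force: 0.0
time: 8.18
tool_pos: [0.5136, 0.3584, 0.0625]
tcp_rot: [2.604, 1.758, 0.001]
wrist_force: [-0.2, -0.2, 0.3]
width: 0.199
grip_force: 0.0
```

```bash
python3 shot.py miss fan
python3 -c "
from h import *
im=cv2.imread('pics/miss.png'); cv2.imwrite('pics/missc.png',cv2.resize(im[30:330,100:420],None,fx=2,fy=2,interpolation=2))"
```

```text
fan [216.5 257.5] 0.75
8.275 [0.51345313 0.35833304 0.06230255] [2.60364561e+00 1.75800445e+00 2.59821116e-04]
```

View pics/missc.png

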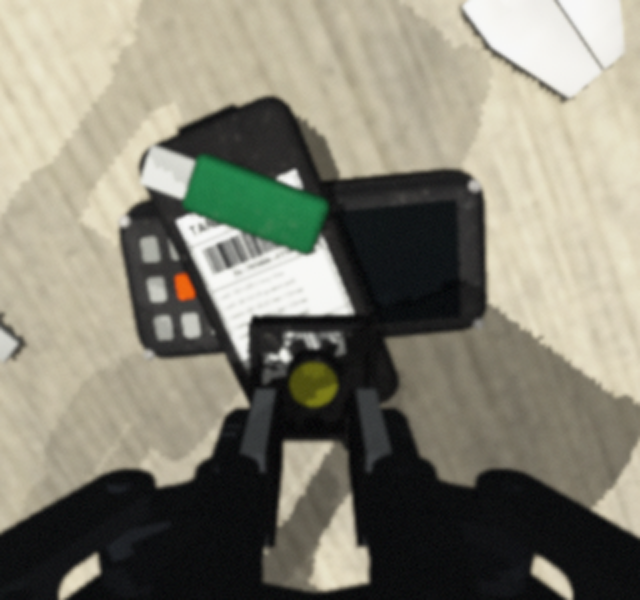

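The fan did not move. The fingertips, at (262,390) and (370,390), hang above it. I'll measure where the tips really are.

```bash
python3 - <<'E'
from h import *
np.set_printoptions(precision=4,suppress=True)
def tip(n,px,p,rv):
    o,v=ray("wrist",px,L(n)); M=R.from_rotvec(rv).as_matrix(); 
    o=M.T@(o-p); v=M.T@v
    for X in (.011,0,-.011): print(n,X,o+v*(X-o[0])/v[0])
tip("miss",(100+262/2,30+390/2),np.array([.51345,.35833,.0623]),[2.60365,1.758,0])
tip("miss",(100+370/2,30+390/2),np.array([.51345,.35833,.0623]),[2.60365,1.758,0])
tip("fan1",(130+185/3,60+505/3),np.array([.513,.3569,.1038]),[2.60447,1.7567,0])
tip("fan1",(130+580/3,60+505/3),np.array([.513,.3569,.1038]),[2.60447,1.7567,0])
E
```

```text
miss 0.011 [ 0.011  -0.0128 -0.0409]
miss 0 [ 0.     -0.0153 -0.0147]
miss -0.011 [-0.011  -0.0178  0.0114]
miss 0.011 [ 0.011   0.0145 -0.0408]
miss 0 [ 0.      0.0172 -0.0147]
miss -0.011 [-0.011   0.0198  0.0115]
fan1 0.011 [ 0.011  -0.0318 -0.0459]
fan1 0 [ 0.     -0.0379 -0.0207]
fan1 -0.011 [-0.011  -0.0441  0.0046]
fan1 0.011 [ 0.011   0.0323 -0.0458]
fan1 0 [ 0.      0.0384 -0.0206]
fan1 -0.011 [-0.011   0.0445  0.0047]
```

```bash

python3 -m jog '[{}, {}, {"z": 0.006}, {"z": 0.006}, {}]' 0.6 20
python3 -m jog '[{}, {}, {}]' 0.4 20
```

```text
time: 8.9
tool_pos: [0.5126, 0.3578, 0.049]
tcp_rot: [-2.604, -1.758, 0.003]
wrist_force: [-0.6, -1.5, 0.4]
width: 0.597
grip_force: 0.0
time: 9.28
tool_pos: [0.5136, 0.3584, 0.0505]
tcp_rot: [-2.604, -1.758, -0.001]
wrist_force: [0.4, -0.4, 0.4]
width: 0.402
grip_force: 0.0
```

```bash
python3 shot.py miss2 fan
python3 - <<'E'
from h import *
im=cv2.imread('pics/miss2.png'); a=cv2.resize(im[130:330,170:350],None,fx=3,fy=3,interpolation=2)
s=bot.read_camera("scene")[:,:,::-1]
b=cv2.resize(s[140:230,170:260],(600,600),interpolation=2)
cv2.imwrite('pics/missd.png',np.hstack([a[:, :],b])[:, :1140][:, :] if 0 else cv2.resize(np.hstack([a,b]),(790,415)))
p,M=tool(); info=L("miss2")
for z in (-.04,-.02,-.01,0): print(z,[proj("wrist",p+M@np.array([x,0,z]),info).round(0) for x in (.011,0)])
E
```

```text
fan [223.7 257.2] 0.79
9.375 [0.5135446  0.35840906 0.05039959] [2.60361389e+00 1.75805359e+00 5.69803792e-04]
-0.04 [array([256., 224.]), array([256., 244.])]
-0.02 [array([256., 211.]), array([256., 229.])]
-0.01 [array([257., 205.]), array([257., 222.])]
0 [array([257., 200.]), array([257., 216.])]
```

View pics/missd.png

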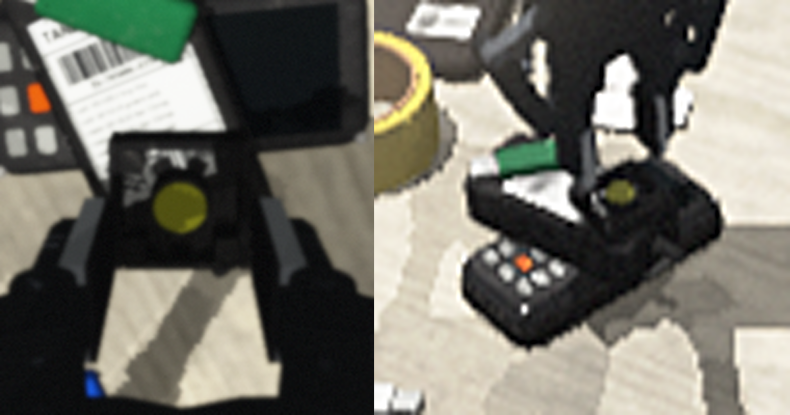

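The wrist view shows the fingertips beside the fan with a small gap still left, so the opening is not simply 85 mm times the reading. I'll close further here.

```bash

python3 -m jog '[{}, {}, {}]' 0.2 20
```

```text
time: 9.8
tool_pos: [0.5134, 0.3583, 0.0502]
tcp_rot: [-2.604, -1.758, -0.0]
wrist_force: [-0.6, -1.1, -0.6]
width: 0.199
grip_force: 0.0
```

```bash
python3 shot.py miss3
python3 - <<'E'
from h import *
im=cv2.imread('pics/miss3.png'); a=cv2.resize(im[150:300,180:340],None,fx=5,fy=4,interpolation=2)
a=(255*(a/255.)**.45).astype(np.uint8); cv2.imwrite('pics/misse.png',a[:, :800])
p,M=tool(); info=L("miss3")
for y in (.0085,.023): 
  for z in (-.06,-.04,-.02,0): print(y,z,[proj("wrist",p+M@np.array([x,y,z]),info).round(0) for x in (.011,-.011)])
E
```

```text
9.85 [0.51339902 0.35831664 0.05018524] [-2.60361698e+00 -1.75802129e+00  3.17086993e-05]
0.0085 -0.06 [array([275., 242.]), array([275., 285.])]
0.0085 -0.04 [array([273., 224.]), array([272., 263.])]
0.0085 -0.02 [array([271., 211.]), array([271., 246.])]
0.0085 0 [array([270., 200.]), array([270., 232.])]
0.023 -0.06 [array([308., 242.]), array([306., 285.])]
0.023 -0.04 [array([302., 224.]), array([300., 263.])]
0.023 -0.02 [array([297., 211.]), array([295., 246.])]
0.023 0 [array([293., 200.]), array([292., 232.])]
```

View pics/misse.png

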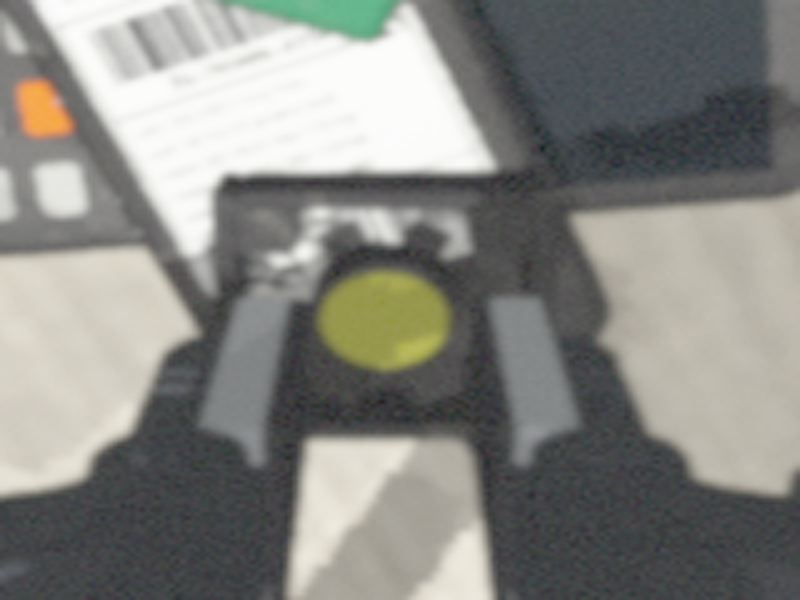

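The tips (row 222) project to roughly 30–40 mm behind the reported TCP, which fits the two empty closes. I'll step down carefully and watch the force.

```bash

python3 -m jog '[{}, {}, {"z": 0.005}, {"z": 0.005}, {}]' 0.6 20
python3 -m jog '[{}, {}]' 0.4 20
```

```text
time: 10.48
tool_pos: [0.5128, 0.3579, 0.0392]
tcp_rot: [-2.604, -1.758, 0.003]
wrist_force: [0.6, 0.4, -0.4]
width: 0.601
grip_force: 0.0
time: 10.72
tool_pos: [0.5136, 0.3584, 0.0404]
tcp_rot: [-2.604, -1.758, -0.001]
wrist_force: [-0.3, 0.2, 0.0]
width: 0.402
grip_force: 0.0
```

```bash

python3 -m jog '[{}, {}, {"z": 0.004}, {"z": 0.004}, {}]' 0.6 20
python3 -m jog '[{}, {}]' 0.4 20
```

```text
time: 11.35
tool_pos: [0.5129, 0.358, 0.0314]
tcp_rot: [-2.604, -1.758, 0.002]
wrist_force: [0.7, 0.7, 0.6]
width: 0.602
grip_force: 0.0
time: 11.6
tool_pos: [0.5135, 0.3584, 0.0323]
tcp_rot: [2.604, 1.758, 0.0]
wrist_force: [0.3, -0.0, 0.5]
width: 0.401
grip_force: 0.0
```

```bash

python3 -m jog '[{}, {}]' 0.2 20; python3 shot.py miss4
python3 - <<'E'
from h import *
im=cv2.imread('pics/miss4.png'); a=cv2.resize(im[150:300,180:340],None,fx=5,fy=4,interpolation=2)
a=(255*(a/255.)**.45).astype(np.uint8)
s=bot.read_camera("scene")[:,:,::-1]; b=cv2.resize(s[145:225,180:260],(600,600),interpolation=2); b=(255*(b/255.)**.6).astype(np.uint8)
cv2.imwrite('pics/missf.png',cv2.resize(np.hstack([a,b]),(800,343)))
E
```

```text
time: 11.85
tool_pos: [0.5136, 0.3584, 0.0324]
tcp_rot: [-2.604, -1.758, -0.001]
wrist_force: [0.6, -0.3, 0.3]
width: 0.201
grip_force: 0.0
11.9 [0.51338703 0.35830127 0.03218709] [-2.60364954e+00 -1.75796232e+00  6.62039410e-05]
```

View pics/missf.png

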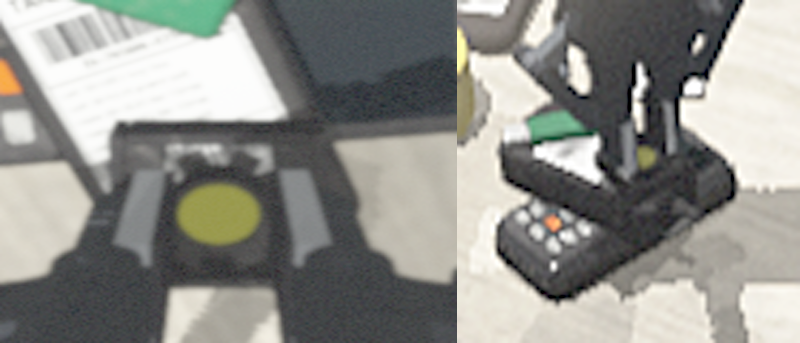

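The tips are still at about the fan's top, so they end about 45 mm behind the reported TCP. I'll use that as the working offset and go lower.

```bash

python3 -m jog '[{}, {}, {"z": 0.005}, {"z": 0.005}, {}]' 0.6 20
python3 -m jog '[{}, {}]' 0.35 20
```

```text
time: 12.58
tool_pos: [0.5142, 0.3594, 0.0307]
tcp_rot: [-2.603, -1.758, -0.003]
wrist_force: [-16.7, -10.0, 42.1]
width: 0.271
grip_force: 46.7
time: 12.82
tool_pos: [0.5143, 0.3594, 0.0307]
tcp_rot: [-2.603, -1.758, -0.004]
wrist_force: [-15.6, -8.8, 41.4]
width: 0.273
grip_force: 46.6
```

```bash

python3 -m jog '[{"z": -0.009}, {}, {}]' 0.22 20; python3 shot.py jam
python3 - <<'E'
from h import *
im=cv2.imread('pics/jam.png'); a=cv2.resize(im[100:300,150:370],None,fx=3,fy=3,interpolation=2)
a=(255*(a/255.)**.45).astype(np.uint8)
s=bot.read_camera("scene")[:,:,::-1]; b=cv2.resize(s[140:230,180:270],(600,600),interpolation=2); b=(255*(b/255.)**.6).astype(np.uint8)
cv2.imwrite('pics/jamf.png',cv2.resize(np.hstack([a,b]),(800,381)))
E
```

```text
time: 13.2
tool_pos: [0.5143, 0.3588, 0.0318]
tcp_rot: [-2.604, -1.758, -0.003]
wrist_force: [-0.7, -0.6, 7.6]
width: 0.221
grip_force: 3.8
13.25 [0.51425423 0.3588568  0.03174207] [-2.60367960e+00 -1.75791779e+00 -2.45820158e-03]
```

View pics/jamf.png

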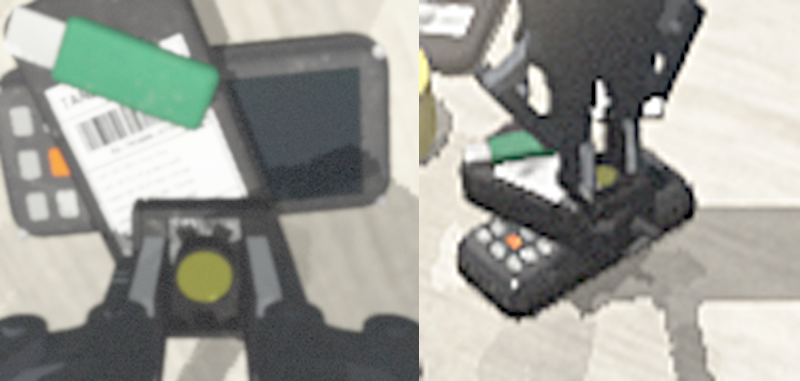

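Nothing in the pile has moved; the tips were sitting in the fan's recess, about 43 mm behind the reported TCP. I'll back out upward, open there, then come down outside the fan.

```bash

python3 -m jog '[{}, {"z": -0.01}, {"z": -0.01}, {}]' 0.18 20
python3 -m jog '[{}, {}, {}, {}]' 0.65 20
python3 shot.py fan3 fan
python3 - <<'E'
from h import *
p,M=tool(); r=bot.regions_of("wrist","fan")
im=cv2.imread("pics/fan3.png"); m=cv2.inRange(cv2.cvtColor(im,cv2.COLOR_BGR2HSV),(22,110,60),(34,255,255)); m[:120]=0;m[270:]=0;m[:,:200]=0;m[:,320:]=0
n,l,s,c=cv2.connectedComponentsWithStats(m); k=1+np.argmax(s[1:,4]); print(s[k],c[k],atz("wrist",c[k],.075,L("fan3")))
go(.5137,.3580,.0215,68)
E
```

```text
time: 13.8
tool_pos: [0.514, 0.3586, 0.0519]
tcp_rot: [2.604, 1.758, 0.002]
wrist_force: [0.1, -0.2, -1.0]
width: 0.182
grip_force: 0.0
time: 14.3
tool_pos: [0.5133, 0.3582, 0.051]
tcp_rot: [-2.604, -1.758, 0.001]
wrist_force: [0.5, 0.2, -0.2]
width: 0.649
grip_force: 0.0
fan [223.  258.3] 0.69
14.4 [0.51337286 0.35827901 0.05107644] [-2.60365155e+00 -1.75797245e+00  2.32657604e-04]
[246 217  25  24 467] [258.3640257  228.61027837] [0.51487771 0.35942525 0.075     ]
at [0.5134 0.3583 0.0511] yaw 68.1 | shift [-0.0002  0.0004  0.0296] turn 0.001
```

```bash

python3 -m jog '[{"x": 0.001, "z": 0.012}, {"z": 0.012}, {"z": 0.004}, {}]'
python3 -m jog '[{}, {}, {}]' 0.4 20
```

```text
time: 14.95
tool_pos: [0.5131, 0.3588, 0.0221]
tcp_rot: [-2.604, -1.758, 0.003]
wrist_force: [0.0, -0.9, 0.2]
width: 0.642
grip_force: 0.0
time: 15.32
tool_pos: [0.514, 0.3594, 0.0235]
tcp_rot: [2.604, 1.758, 0.001]
wrist_force: [0.7, -0.6, 0.6]
width: 0.46
grip_force: 22.2
```

Gripped (0.46 opening, 22 N). Next I lift it, carry it to the tray, turn, and look at the cut-outs.

```bash

python3 -m jog '[{}, {"z": -0.02}, {"z": -0.03}, {"z": -0.03}, {}]' 0.4 40
python3 -m jog '[{"x": -0.03, "y": 0.004}, {"x": -0.05, "y": 0.0064}, {"x": -0.05, "y": 0.0064}, {"x": -0.05, "y": 0.0064}, {"x": -0.05, "y": 0.0064}]'
python3 -m jog '[{"x": -0.05, "y": 0.0064}, {"x": -0.05, "y": 0.0064}, {"x": -0.039, "y": 0.005}, {"spin": 0.182}, {"spin": 0.182}]'
python3 -m jog '[{"spin": 0.182}, {"spin": 0.182}, {"spin": 0.182}, {"spin": 0.182}, {"spin": 0.182}]'
python3 -m jog '[{}, {}]'
python3 shot.py tray2 fan_foam stick_foam adapter_foam tester_foam
cat > floors.py <<'E'
from h import *; import sys
np.set_printoptions(precision=4,suppress=True)
n=sys.argv[1]; tr=cv2.imread(f"pics/{n}.png"); m=cv2.inRange(cv2.cvtColor(tr,cv2.COLOR_BGR2HSV),(20,150,50),(36,255,255))
N,l,s,ce=cv2.connectedComponentsWithStats(m)
for k in range(1,N):
    if s[k,4]>150:
        pts=np.argwhere(l==k)[:,::-1].astype(float)
        w=np.array([atz("wrist",p,.019,L(n))[:2] for p in pts]).astype(np.float32)
        r=cv2.minAreaRect(w*1000); print("floor",s[k],ce[k],np.round(r[0],1),np.round(r[1],1),round(r[2],1))
E
python3 floors.py tray2
python3 -c "
import cv2; im=cv2.imread('pics/tray2.png'); cv2.imwrite('pics/tray2b.png',cv2.resize(im,(800,600)))"
```

```text
time: 15.95
tool_pos: [0.5165, 0.3611, 0.108]
tcp_rot: [2.603, 1.758, 0.013]
wrist_force: [-0.2, 0.3, -1.1]
width: 0.452
grip_force: 40.4
time: 16.58
tool_pos: [0.454, 0.1333, 0.1025]
tcp_rot: [-2.603, -1.759, 0.002]
wrist_force: [0.2, -1.6, -0.6]
width: 0.451
grip_force: 40.3
time: 17.2
tool_pos: [0.4189, -0.0014, 0.1026]
tcp_rot: [-2.883, -1.246, 0.001]
wrist_force: [0.5, 0.5, 0.6]
width: 0.452
grip_force: 40.4
time: 17.82
tool_pos: [0.419, -0.0007, 0.1025]
tcp_rot: [-3.138, 0.145, 0.002]
wrist_force: [-0.8, 0.1, -0.5]
width: 0.453
grip_force: 40.3
time: 18.08
tool_pos: [0.4195, -0.0007, 0.1029]
tcp_rot: [-3.139, 0.131, 0.001]
wrist_force: [0.2, -0.0, -0.6]
width: 0.452
grip_force: 40.3
fan_foam [119.5 258.3] 0.85
fan_foam [242.9 258.4] 0.2
stick_foam [120.6 149.6] 0.84
18.325 [ 0.41982621 -0.00072711  0.10316291] [-3.13872582e+00  1.34042234e-01  6.78691231e-05]
floor [ 92   0  86   5 268] [128.1791   1.1866] [578.8  86.5] [70.1  3.1] 83.6
floor [245   0  26  12 284] [257.2676   5.088 ] [566.4 -12.6] [20.1  8.1] 85.3
floor [ 123   81   38   78 2427] [141.9365 119.4767] [484.5  95.9] [29.2 66.5] 85.0
floor [ 229   90   58   59 3291] [257.4357 119.1094] [476.5  -4.8] [49.8 49.6] 85.3
floor [243 239  30  28 648] [257.4583 252.5586] [348.4   5.4] [28.8 29.8] 85.3
```

View pics/tray2b.png

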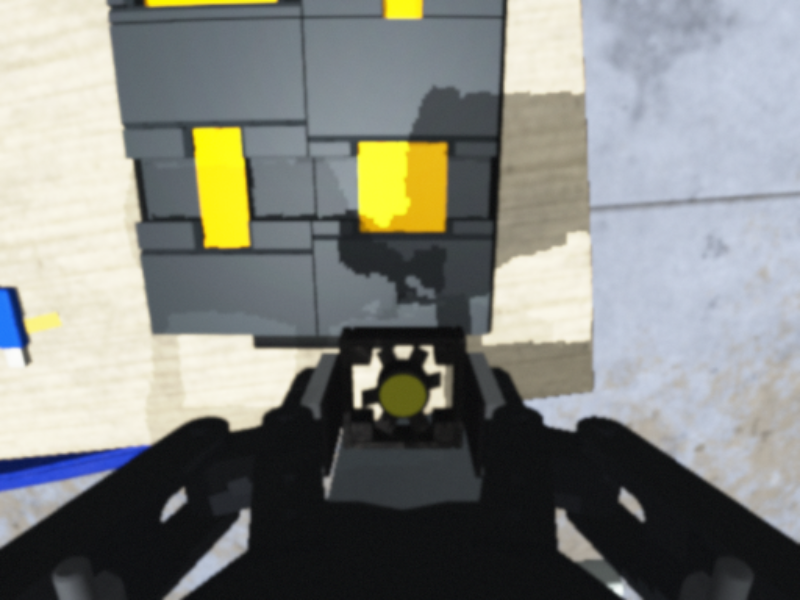

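The fan hangs level and square between the pads (hub at (403,397)). The fan cut-out is at (403,187) and the stick cut-out at (222,187). Next I triangulate the floor heights and the tray yaw.

```bash
python3 - <<'E'
from h import *
np.set_printoptions(precision=4,suppress=True)
A,B=L("tray"),L("tray2")
for nm,a,b,t in [("stick",(203.6,152.9),(141.9,119.5),(344,217)),("fan",(273.64,193.55),(257.44,119.1),(386.5,219.4))]:
    print(nm,tri([ray("wrist",a,A),ray("wrist",b,B)]),tri([ray("wrist",b,B),ray("top",t)]),tri([ray("wrist",a,A),ray("wrist",b,B),ray("top",t)]))
    for z in (.019,.025,.028): print(z,atz("wrist",b,z,B),atz("wrist",a,z,A),atz("top",t,z))
print("hub",atz("wrist",(257.46,252.56),.1547,B)); go(.476,-.006,.02,-4.8)
E
```

```text
stick [0.4854 0.0935 0.0259] [0.485  0.0931 0.0264] [0.4851 0.0933 0.0262]
0.019 [0.4854 0.096  0.019 ] [0.4836 0.0943 0.019 ] [0.4847 0.0917 0.019 ]
0.025 [0.4855 0.0937 0.025 ] [0.485  0.0937 0.025 ] [0.4845 0.0928 0.025 ]
0.028 [0.4856 0.0925 0.028 ] [0.4856 0.0934 0.028 ] [0.4843 0.0933 0.028 ]
fan [ 0.4767 -0.0048  0.0221] [ 0.4769 -0.0052  0.0222] [ 0.4768 -0.0048  0.0229]
0.019 [ 0.4769 -0.0051  0.019 ] [ 0.4756 -0.0049  0.019 ] [ 0.4769 -0.0061  0.019 ]
0.025 [ 0.4772 -0.0052  0.025 ] [ 0.477  -0.0038  0.025 ] [ 0.4767 -0.0045  0.025 ]
0.028 [ 0.4773 -0.0052  0.028 ] [ 0.4778 -0.0033  0.028 ] [ 0.4766 -0.0037  0.028 ]
hub [ 0.4209 -0.0007  0.1547]
at [ 0.4198 -0.0007  0.1032] yaw -4.9 | shift [0.0564 0.0005 0.0832] turn -0.0016
```

```bash

python3 -m jog '[{"x": 0.0282, "y": -0.0003}, {"x": 0.028, "y": -0.0002}, {"z": 0.04}, {"z": 0.04}, {"z": 0.02}]'
python3 -m jog '[{}, {}]'
python3 -c "
from h import *
go(.4759,-.0049,-.013,-5)"
```

```text
time: 18.95
tool_pos: [0.474, -0.005, 0.0008]
tcp_rot: [-3.139, 0.134, 0.006]
wrist_force: [0.5, 0.7, -0.3]
width: 0.451
grip_force: 40.4
time: 19.2
tool_pos: [0.4768, -0.0051, 0.0041]
tcp_rot: [3.139, -0.135, 0.002]
wrist_force: [-0.1, 0.2, -1.2]
width: 0.457
grip_force: 40.4
at [ 0.4768 -0.0051  0.0041] yaw -4.9 | shift [-0.001  -0.0002  0.0171] turn 0.0014
```

```bash

python3 -m jog '[{"z": 0.006}, {"z": 0.005}, {"z": 0.003}, {"z": 0.0015}, {}]'
python3 -m jog '[{}, {"z": 0.0015}, {}, {}]'
```

```text
time: 19.82
tool_pos: [0.4757, -0.005, -0.0117]
tcp_rot: [-3.139, 0.135, 0.001]
wrist_force: [-3.1, 0.6, 5.0]
width: 0.454
grip_force: 41.0
time: 20.32
tool_pos: [0.4757, -0.005, -0.0118]
tcp_rot: [3.139, -0.135, -0.002]
wrist_force: [-8.0, 1.3, 18.5]
width: 0.455
grip_force: 42.3
```

```bash

python3 -m jog '[{"z": -0.0015}, {}, {}]'
python3 -m jog '[{}, {}, {}]' 0.65
python3 -m jog '[{"z": -0.02}, {"z": -0.04}, {"z": -0.05}, {"x": -0.03}, {}]'
python3 -m jog '[{}]'
python3 shot.py placed1 fan
python3 - <<'E'
from h import *
im=cv2.imread("pics/placed1.png"); m=cv2.inRange(cv2.cvtColor(im,cv2.COLOR_BGR2HSV),(20,130,50),(36,255,255))
N,l,s,ce=cv2.connectedComponentsWithStats(m)
for k in range(1,N):
    if s[k,4]>20: print(s[k],ce[k].round(1))
r=bot.regions_of("wrist","fan")
for a in r[:2]:
    print(a["box"],a["conf"]); pts=np.argwhere(a["pixels"])[:,::-1].astype(np.float32); w=np.array([atz("wrist",p,.038,L("placed1"))[:2] for p in pts]).astype(np.float32); print(cv2.minAreaRect(w*1000))
cv2.imwrite("pics/placed1c.png",cv2.resize(im[40:240,60:360],None,fx=2.6,fy=2.6,interpolation=2))
E
```

```text
time: 20.7
tool_pos: [0.4765, -0.0051, -0.0117]
tcp_rot: [3.139, -0.135, 0.001]
wrist_force: [-1.5, 0.5, 6.2]
width: 0.456
grip_force: 41.1
time: 21.08
tool_pos: [0.4756, -0.005, -0.0126]
tcp_rot: [-3.139, 0.135, 0.001]
wrist_force: [0.6, -0.4, 0.1]
width: 0.65
grip_force: 0.0
time: 21.7
tool_pos: [0.4447, -0.0024, 0.0978]
tcp_rot: [-3.139, 0.135, 0.0]
wrist_force: [0.2, -0.7, 0.4]
width: 0.651
grip_force: 0.0
time: 21.82
tool_pos: [0.4461, -0.0025, 0.0972]
tcp_rot: [3.139, -0.135, -0.0]
wrist_force: [-0.8, 0.7, 0.1]
width: 0.652
grip_force: 0.0
fan [153.4 256.4] 0.57
21.925 [ 0.44624978 -0.0025471   0.09711342] [ 3.13866608e+00 -1.35416222e-01 -1.03276390e-03]
[  88    0   90   40 3367] [133.   18.8]
[ 220    0   75   47 1280] [257.3  21.9]
[ 123  114   39   77 2389] [142.9 151.8]
[229 123  58  58 947] [258.  140.8]
[ 237  135   42   40 1132] [257.6 154.5]
[235.7, 130.5, 283.8, 183.3] 0.69
((474.9645080566406, -4.654598236083984), (38.96101379394531, 39.535545349121094), 85.1197738647461)
```

View pics/placed1c.png

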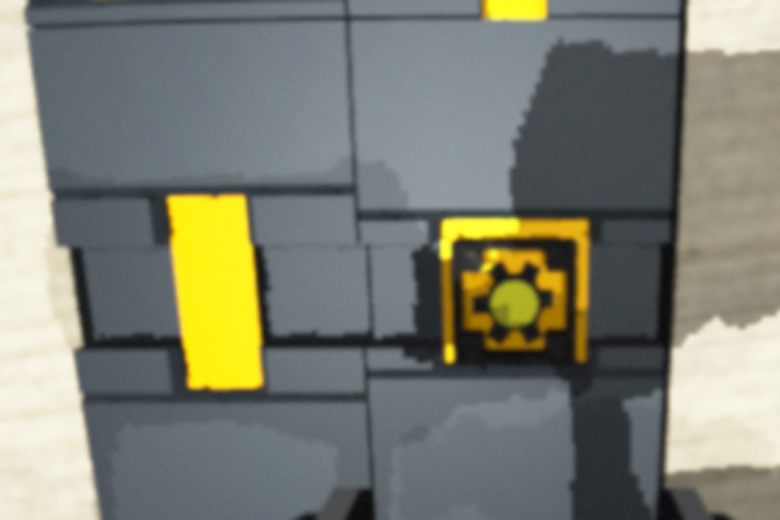

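The fan sits square in its cut-out: yellow rim on three sides around (515,300) in the crop, and the measured 39 × 39.5 mm outline fits the seated height. That was the last of the 14 views, so from here I work by numbers. Now to the stick.

```bash

python3 -m jog '[{"x": 0.0043, "y": -0.0609}, {"x": 0.0043, "y": -0.0609}, {"x": 0.0043, "y": -0.0609}, {"x": 0.0043, "y": -0.0609}, {"x": 0.0043, "y": -0.0609}]' 0.4 20
python3 -m jog '[{"x": 0.0043, "y": -0.0609}, {"x": 0.0043, "y": -0.0609}, {"spin": -0.179}, {"spin": -0.179}, {"spin": -0.179}]'
python3 -m jog '[{"spin": -0.179}, {"spin": -0.179}, {"spin": -0.179}, {"spin": -0.179}, {"spin": -0.179}]'
python3 -m jog '[{"spin": -0.179}, {"spin": -0.179}, {"spin": -0.179}, {"spin": -0.179}, {"spin": -0.179}]'
python3 -m jog '[{"spin": -0.179}, {"z": 0.03}, {}, {}]'
python3 shot.py stick1 stick adapter
cat > seg.py <<'E'
from h import *; import sys
np.set_printoptions(precision=4,suppress=True)
# world centroid, rect of a network region / green mask at height z
def rect(n,mask,z):
    pts=np.argwhere(mask)[:,::-1].astype(float); w=np.array([atz("wrist",p,z,L(n))[:2] for p in pts]).astype(np.float32)*1000
    r=cv2.minAreaRect(w); return np.round(r[0],1),np.round(r[1],1),round(r[2],1)
if __name__=="__main__":
    n,thing,z=sys.argv[1],sys.argv[2],float(sys.argv[3])
    for a in bot.regions_of("wrist",thing)[:3]: print(thing,np.round(a["box"]),round(a["conf"],2),rect(n,a["pixels"],z))
    im=cv2.imread(f"pics/{n}.png"); m=cv2.inRange(cv2.cvtColor(im,cv2.COLOR_BGR2HSV),(50,90,30),(85,255,255))
    N,l,s,ce=cv2.connectedComponentsWithStats(m)
    for k in range(1,N):
        if s[k,4]>60: print("green",s[k],ce[k].round(1),rect(n,l==k,z))
E
python3 seg.py stick1 stick .068; python3 -c "
from h import *
go(.5133,.4192,.022,138.4)"
```

```text
time: 22.6
tool_pos: [0.4941, 0.3012, 0.097]
tcp_rot: [3.138, -0.135, -0.0]
wrist_force: [1.2, -0.7, 0.4]
width: 0.399
grip_force: 0.0
time: 23.22
tool_pos: [0.5127, 0.4201, 0.0962]
tcp_rot: [3.059, 0.712, -0.002]
wrist_force: [0.7, 0.0, -1.0]
width: 0.401
grip_force: 0.0
time: 23.85
tool_pos: [0.5128, 0.4197, 0.0965]
tcp_rot: [-2.451, -1.965, 0.002]
wrist_force: [-0.9, 0.0, -0.6]
width: 0.397
grip_force: 0.0
time: 24.48
tool_pos: [0.5128, 0.4197, 0.0965]
tcp_rot: [-1.359, -2.832, 0.002]
wrist_force: [-0.0, -0.2, -0.3]
width: 0.402
grip_force: 0.0
time: 24.98
tool_pos: [0.5128, 0.4197, 0.0674]
tcp_rot: [-1.109, -2.939, 0.001]
wrist_force: [-0.5, 0.3, -0.1]
width: 0.397
grip_force: 0.0
stick [210.5 255.6] 0.74
stick [213.4  54.4] 0.73
adapter [226.8 221.3] 0.86
25.125 [0.51352215 0.42024662 0.0688489 ] [1.10904966e+00 2.93825718e+00 2.45464105e-03]
stick [260.   0. 288.  20.] 0.83 (array([427.7, 508. ]), array([15.2,  9.4]), 8.4)
stick [243. 170. 270. 252.] 0.74 (array([511.4, 421. ]), array([17.4, 55. ]), 47.9)
stick [123.  20. 160.  96.] 0.61 (array([398.3, 432. ]), array([15.1, 40.9]), 27.1)
green [ 243  191   28   62 1529] [256.3 221.7] (array([516.5, 416.4]), array([17.4, 42.6]), 47.5)
at [0.5135 0.4202 0.0689] yaw 138.6 | shift [-0.0005 -0.001   0.0469] turn 0.0042
```

```bash

python3 -m jog '[{"x": 0.002, "y": -0.0005, "z": 0.02, "spin": 0.01}, {"z": 0.02}, {"z": 0.0055}, {}, {}]'
python3 -m jog '[{}, {}, {}]' 0.1 20
```

```text
time: 25.8
tool_pos: [0.5107, 0.4204, 0.0216]
tcp_rot: [-1.124, -2.933, 0.001]
wrist_force: [-0.6, -0.3, -0.4]
width: 0.398
grip_force: 0.0
time: 26.18
tool_pos: [0.5109, 0.4205, 0.0222]
tcp_rot: [1.124, 2.934, 0.0]
wrist_force: [-1.6, 1.0, 0.6]
width: 0.202
grip_force: 22.4
```

```bash

python3 -m jog '[{}, {"z": -0.02}, {"z": -0.03}, {"z": -0.03}, {}]' 0.1 35
python3 -m jog '[{"x": -0.0333, "y": -0.0433}, {"x": -0.0333, "y": -0.0433}, {"x": -0.0333, "y": -0.0433}, {"x": -0.0333, "y": -0.0433}, {"x": -0.0333, "y": -0.0433}]'
python3 -m jog '[{"x": -0.0333, "y": -0.0433}, {"spin": -0.162}, {"spin": -0.162}, {"spin": -0.162}, {"spin": -0.162}]'
python3 -m jog '[{}, {}]'
python3 shot.py stick2
python3 - <<'E'
from seg import *
im=cv2.imread("pics/stick2.png"); m=cv2.inRange(cv2.cvtColor(im,cv2.COLOR_BGR2HSV),(50,90,30),(85,255,255))
p,M=tool(); N,l,s,ce=cv2.connectedComponentsWithStats(m); k=1+np.argmax(s[1:,4])
print(s[k],rect("stick2",l==k,p[2]+.0458))
bot.read_camera("wrist")
for a in bot.regions_of("wrist","stick")[:2]: print(np.round(a["box"]),a["conf"],rect("stick2",a["pixels"],p[2]+.0458))
go(.4851,.0933,-.0116,175)
E
```

```text
time: 26.8
tool_pos: [0.5136, 0.4227, 0.1076]
tcp_rot: [1.122, 2.929, 0.012]
wrist_force: [-0.1, 0.1, -0.8]
width: 0.193
grip_force: 39.1
time: 27.42
tool_pos: [0.4893, 0.1465, 0.1019]
tcp_rot: [-1.123, -2.934, 0.001]
wrist_force: [0.4, -0.4, 1.0]
width: 0.193
grip_force: 39.2
time: 28.05
tool_pos: [0.4853, 0.0936, 0.1018]
tcp_rot: [-0.124, -3.138, 0.0]
wrist_force: [0.1, -0.3, 0.1]
width: 0.194
grip_force: 39.2
time: 28.3
tool_pos: [0.4856, 0.0938, 0.102]
tcp_rot: [-0.136, -3.138, 0.0]
wrist_force: [0.4, 0.6, -0.2]
width: 0.197
grip_force: 39.2
28.35 [0.48570326 0.09377392 0.10205385] [-1.34807805e-01 -3.13840660e+00  1.39674405e-04]
[ 240  220   36   73 2296] (array([491.2,  93.5]), array([17.5, 40.7]), 84.9)
[239. 191. 275. 296.] 0.75 (array([485.5,  94.6]), array([17.2, 54.6]), 84.2)
[488. 185. 510. 253.] 0.49 (array([483.7, 217.5]), array([37.7, 12.6]), 9.4)
at [0.4858 0.0938 0.1021] yaw 175.1 | shift [ 0.0006 -0.0006  0.1137] turn 0.0023
```

```bash

python3 -m jog '[{"x": 0.0003, "y": -0.0009, "z": 0.03}, {"z": 0.04}, {"z": 0.02}, {}, {}]'
python3 -m jog '[{"z": 0.01}, {"z": 0.008}, {"z": 0.003}, {"z": 0.0015}, {}]'
python3 -m jog '[{}, {}]'
```

```text
time: 29.08
tool_pos: [0.4864, 0.0931, 0.0131]
tcp_rot: [0.132, 3.137, 0.0]
wrist_force: [-0.5, 0.3, 1.1]
width: 0.197
grip_force: 39.2
time: 29.7
tool_pos: [0.4856, 0.0929, -0.0102]
tcp_rot: [-0.132, -3.139, -0.0]
wrist_force: [-0.3, -0.3, 1.2]
width: 0.193
grip_force: 39.3
time: 29.95
tool_pos: [0.4856, 0.093, -0.0101]
tcp_rot: [0.131, 3.139, 0.0]
wrist_force: [-1.4, -0.0, 2.6]
width: 0.193
grip_force: 39.5
```

```bash

python3 -m jog '[{"z": 0.001}, {}, {}]'
python3 -m jog '[{"z": -0.001}, {}, {}]'
python3 -m jog '[{}, {}]' 0.38
python3 -m jog '[{"z": -0.02}, {"z": -0.03}, {"z": -0.05}, {"x": -0.02}, {}]'
python3 -m jog '[{}]'
python3 shot.py placed2
python3 seg.py placed2 stick .034; python3 floors.py placed2
```

```text
time: 30.32
tool_pos: [0.4856, 0.093, -0.0102]
tcp_rot: [-0.131, -3.139, 0.0]
wrist_force: [-3.9, 0.2, 10.0]
width: 0.197
grip_force: 40.4
time: 30.7
tool_pos: [0.4859, 0.093, -0.0102]
tcp_rot: [0.132, 3.138, 0.0]
wrist_force: [-0.4, 0.5, 2.1]
width: 0.194
grip_force: 39.5
time: 30.95
tool_pos: [0.4852, 0.0929, -0.0107]
tcp_rot: [-0.132, -3.138, 0.0]
wrist_force: [-0.1, 0.2, 0.3]
width: 0.382
grip_force: 0.0
time: 31.58
tool_pos: [0.5068, 0.0913, 0.0905]
tcp_rot: [0.132, 3.137, 0.001]
wrist_force: [-1.5, -0.8, -0.8]
width: 0.382
grip_force: 0.0
time: 31.7
tool_pos: [0.5039, 0.0911, 0.0885]
tcp_rot: [-0.132, -3.136, 0.001]
wrist_force: [-0.4, 0.9, -1.2]
width: 0.378
grip_force: 0.0
31.75 [0.50370683 0.09107402 0.08830771] [-1.31545975e-01 -3.13570686e+00  7.56032627e-04]
stick [246. 135. 272. 205.] 0.83 (array([487.9,  93.5]), array([17.1, 55. ]), 83.3)
stick [434.  22. 463.  93.] 0.6 (array([412.1, 245.8]), array([19.6, 50.3]), 86.5)
green [248 156  20  49 952] [257.7 179.8] (array([494.9,  92.3]), array([15.7, 40.5]), 85.7)
floor [ 242  127   33   77 1188] [258.3535 157.234 ] [486.   93.8] [28.  66.4] 84.5
floor [111 137  62  57 854] [152.3501 168.5141] [477.2  -6. ] [50.6 49.4] 84.9
floor [ 120  144   40   41 1088] [139.5882 164.5662] [475.8  -8. ] [33.3 35.2] 84.9
floor [145 258  17  18 194] [154.0825 264.4639] [574.7 -14.6] [15.  18.4] 84.8
floor [ 220  264   77   64 4334] [257.9931 294.9382] [616.2  82.9] [74.8 72.9] 86.9
floor [139 324  28  41 519] [152.9364 345.8382] [668.4 -31.4] [17.6 61.7] 47.0
```

Both small parts are in. Now the adapter, so I hover over it to measure.

```bash

python3 -m jog '[{"x": 0.0026, "y": 0.0528, "z": -0.0034}, {"x": 0.0026, "y": 0.0528, "z": -0.0034}, {"x": 0.0026, "y": 0.0528, "z": -0.0034}, {"x": 0.0026, "y": 0.0528, "z": -0.0034}, {"x": 0.0026, "y": 0.0528, "z": -0.0034}]' 0.85 20
python3 -m jog '[{"spin": 0.1875}, {"spin": 0.1875}, {"spin": 0.1875}, {"spin": 0.1875}, {"spin": 0.1875}]'
python3 -m jog '[{"spin": 0.1875}, {"spin": 0.1875}, {"spin": 0.1875}, {}, {}]'
python3 shot.py ad1 adapter tester
cat > ad.py <<'E'
from seg import *; n=sys.argv[1]
im=cv2.imread(f"pics/{n}.png")
for t,z in (("adapter",.06),("tester",.03)):
    for a in bot.regions_of("wrist",t)[:2]: print(t,np.round(a["box"]),round(a["conf"],2),rect(n,a["pixels"],z),a["pixels"].sum()); np.save(f"{n}_{t}.npy",a["pixels"]) if a["conf"]>.5 else 0
# white label
h=cv2.cvtColor(im,cv2.COLOR_BGR2HSV); 
E
python3 ad.py ad1
```

```text
time: 32.42
tool_pos: [0.5135, 0.3567, 0.1058]
tcp_rot: [-0.131, -3.137, 0.002]
wrist_force: [1.8, -0.7, -0.6]
width: 0.848
grip_force: 0.0
time: 33.05
tool_pos: [0.5135, 0.3549, 0.1055]
tcp_rot: [-1.543, -2.735, 0.003]
wrist_force: [-1.3, -0.3, -0.0]
width: 0.849
grip_force: 0.0
time: 33.67
tool_pos: [0.5141, 0.3552, 0.1061]
tcp_rot: [-2.232, -2.21, 0.002]
wrist_force: [-0.4, 0.8, 0.6]
width: 0.845
grip_force: 0.0
adapter [153.1 251.2] 0.66
33.825 [0.51441826 0.35532378 0.10649545] [-2.23413567e+00 -2.20853791e+00  5.97638945e-04]
adapter [218.  79. 284. 231.] 0.72 (array([512.4, 384.6]), array([ 50.9, 119.4]), 0.0) 9089
tester [184.  97. 341. 202.] 0.69 (array([520. , 385.9]), array([ 60.4, 134.2]), 73.9) 5506
```

```bash
python3 - <<'E'
from seg import *
m=np.load("ad1_adapter.npy"); i=L("ad1")
w=np.array([atz("wrist",p,.06,i)[:2] for p in np.argwhere(m)[:,::-1].astype(float)])*1000
for y in range(316,452,6):
    s=w[(w[:,1]>=y)&(w[:,1]<y+6)]
    if len(s): print(y,len(s),np.percentile(s[:,0],[1,99]).round(1),round(np.percentile(s[:,0],[1,99]).mean(),1))
print("yrange",w[:,1].min(),w[:,1].max(),"origin",atz("wrist",(251.2,153.1),.03,i))
im=cv2.imread("pics/ad1.png"); g=cv2.cvtColor(im,cv2.COLOR_BGR2HSV); lab=((g[...,1]<60)&(g[...,2]>130)&m).astype(np.uint8)
lab=cv2.morphologyEx(lab,cv2.MORPH_CLOSE,np.ones((9,9)))
print("label",rect("ad1",lab>0,.06))
E
```

```text
322 23 [510.1 515.7] 512.9
328 63 [509.2 516.6] 512.9
334 188 [492.9 533. ] 512.9
340 417 [489.  536.9] 513.0
346 451 [487.7 537.6] 512.7
352 442 [488.  536.7] 512.3
358 443 [488.2 537.4] 512.8
364 484 [487.7 537.3] 512.5
370 459 [488.7 536.4] 512.5
376 498 [488.1 537.1] 512.6
382 490 [487.6 537. ] 512.3
388 509 [488.5 537.6] 513.1
394 528 [488.1 537.5] 512.8
400 535 [487.6 537.4] 512.5
406 540 [487.7 537.3] 512.5
412 561 [487.3 537.3] 512.3
418 577 [487.6 537.2] 512.4
424 572 [487.1 537.1] 512.1
430 606 [487.3 537.7] 512.5
436 556 [488.2 536.9] 512.5
442 147 [493.8 532.2] 513.0
yrange 324.8822125803402 444.32283411212404 origin [0.5095 0.3841 0.03  ]
label (array([512.8, 399.2]), array([50.3, 78.5]), 0.2)
```

```bash
python3 -c "
from h import *
go(.5126,.390,-.003,90)"
python3 -m jog '[{"x": 0.0348, "y": -0.0018, "spin": -0.01}, {"z": 0.04}, {"z": 0.035}, {}, {}]' 
python3 -c "
from h import *
go(.5126,.390,-.003,90)"
```

```text
at [0.5146 0.3554 0.1067] yaw 89.3 | shift [ 0.0346 -0.0024  0.1097] turn -0.0121
time: 34.55
tool_pos: [0.514, 0.3907, 0.0329]
tcp_rot: [2.224, 2.218, 0.002]
wrist_force: [-0.4, 0.4, 0.8]
width: 0.851
grip_force: 0.0
at [0.514  0.3907 0.0329] yaw 89.8 | shift [-0.0007 -0.0015  0.0359] turn -0.0028
```

```bash

python3 -m jog '[{"y": -0.001, "z": 0.015}, {"z": 0.012}, {"z": 0.006}, {"z": 0.002}, {}]' 
python3 -m jog '[{}, {}, {}]' 0.5 20
```

```text
time: 35.17
tool_pos: [0.5123, 0.3902, -0.0034]
tcp_rot: [-2.225, -2.218, 0.0]
wrist_force: [0.7, 0.2, 0.8]
width: 0.849
grip_force: 0.0
time: 35.55
tool_pos: [0.5127, 0.3906, -0.0027]
tcp_rot: [2.225, 2.218, 0.002]
wrist_force: [0.9, -0.7, 1.7]
width: 0.601
grip_force: 22.5
```

```bash

python3 -m jog '[{}, {}, {"z": -0.01}, {"z": -0.03}, {"z": -0.03}]' 0.5 70
python3 -m jog '[{"z": -0.03}, {"z": -0.03}, {}]'
python3 -m jog '[{"x": -0.025, "y": 0.002}, {"x": -0.0503, "y": 0.004}, {"x": -0.0503, "y": 0.004}, {"x": -0.0503, "y": 0.004}, {"x": -0.0503, "y": 0.004}]'
python3 -m jog '[{"x": -0.0503, "y": 0.004}, {"x": -0.0503, "y": 0.004}, {"x": -0.0503, "y": 0.004}, {"x": -0.025, "y": 0.002}, {"spin": 0.1}]'
python3 -m jog '[{"spin": 0.18}, {"spin": 0.18}, {"spin": 0.18}, {"spin": 0.18}, {"spin": 0.18}]'
python3 -m jog '[{"spin": 0.18}, {"spin": 0.18}, {"spin": 0.18}, {"spin": 0.118}, {}]'
python3 -m jog '[{}, {}]'
python3 shot.py ad2 adapter_foam
python3 floors.py ad2
python3 - <<'E'
from seg import *
p,M=tool(); print(p)
for a in bot.regions_of("wrist","adapter")[:2]: print(np.round(a["box"]),a["conf"],rect("ad2",a["pixels"],p[2]+.0627)); np.save("ad2_adapter.npy",a["pixels"]) if a["conf"]>.5 else 0
E
```

```text
time: 36.17
tool_pos: [0.511, 0.3893, 0.0662]
tcp_rot: [-2.224, -2.218, 0.005]
wrist_force: [1.3, -0.9, -2.1]
width: 0.593
grip_force: 73.2
time: 36.55
tool_pos: [0.5138, 0.3913, 0.1295]
tcp_rot: [2.224, 2.217, 0.008]
wrist_force: [0.0, 0.5, -2.9]
width: 0.592
grip_force: 73.5
time: 37.17
tool_pos: [0.5273, 0.1607, 0.124]
tcp_rot: [-2.224, -2.217, 0.007]
wrist_force: [0.3, -0.0, -2.3]
width: 0.591
grip_force: 73.4
time: 37.8
tool_pos: [0.5404, -0.0151, 0.124]
tcp_rot: [-2.337, -2.095, 0.006]
wrist_force: [-0.7, -0.3, -2.2]
width: 0.595
grip_force: 73.4
time: 38.42
tool_pos: [0.5403, -0.0129, 0.124]
tcp_rot: [-3.017, -0.87, 0.008]
wrist_force: [0.1, 0.6, -1.8]
width: 0.593
grip_force: 73.3
time: 39.05
tool_pos: [0.5407, -0.0127, 0.1244]
tcp_rot: [3.138, -0.14, -0.007]
wrist_force: [-0.1, -0.6, -2.2]
width: 0.596
grip_force: 73.3
time: 39.3
tool_pos: [0.5425, -0.0122, 0.1261]
tcp_rot: [3.138, -0.14, -0.002]
wrist_force: [0.0, 0.3, -1.9]
width: 0.594
grip_force: 73.3
adapter_foam [ 70.9 257.1] 0.69
39.4 [ 0.54291523 -0.012056    0.12653145] [ 3.13839199e+00 -1.40687729e-01 -3.74854542e-04]
floor [  102     0    89   154 11750] [148.2776  74.7085] [644.   80.1] [ 73.6 137.4] 85.4
floor [ 220    0   70  138 8651] [255.1299  63.5814] [641.7 -18.6] [ 61.  119.4] 85.2
floor [146 213  12  54 196] [150.8316 240.4133] [483.3 107.4] [ 6.7 62.4] 84.4
floor [167 213  10  36 210] [171.2095 230.8952] [492.4  83.9] [ 7.4 40.2] 86.2
[ 0.5429 -0.0121  0.1265]
[196. 138. 318. 324.] 0.83 (array([555.7, -13.1]), array([48.9, 88.8]), 84.8)
```

```bash
python3 - <<'E'
from seg import *
m=np.load("ad2_adapter.npy"); i=L("ad2"); a=np.radians(-5.1); u=np.array([np.cos(a),np.sin(a)]); v=np.array([-u[1],u[0]])
p=np.array([.5429,-.0121])
w=np.array([atz("wrist",q,.1892,i)[:2] for q in np.argwhere(m)[:,::-1].astype(float)])-p
s=w@u*1000; t=w@v*1000
for k in range(-40,64,8):
    c=(s>=k)&(s<k+8)
    if c.sum()>10: print(k,c.sum(),np.percentile(t[c],[1,99]).round(1))
print("max",s.max(),np.percentile(s,99.5))
go(.6435-.008*u[0]*-1,-.019+.008*u[1],-.0155,-5.1)
E
```

```text
-32 1046 [-23.4  24. ]
-24 1464 [-23.6  24.1]
-16 1598 [-23.6  24.1]
-8 1722 [-23.6  23.8]
0 1759 [-23.7  23.8]
8 1906 [-23.8  23.9]
16 1950 [-23.9  24. ]
24 2106 [-23.9  24. ]
32 2261 [-23.8  24. ]
40 2300 [-23.8  24. ]
48 2176 [-22.4  22.6]
56 228 [-14.9  15.5]
max 57.2038186570573 56.42386321855362
at [ 0.543  -0.012   0.1266] yaw -5.1 | shift [ 0.1087 -0.0021  0.1421] turn -0.0007
```

```bash

python3 -m jog '[{"x": 0.054, "y": -0.001}, {"x": 0.0537, "y": -0.0011}, {"z": 0.04}, {"z": 0.04}, {"z": 0.016}]'
python3 -m jog '[{}, {}, {}]'
python3 shot.py ad3
python3 - <<'E'
from seg import *
p,M=tool(); i=L("ad3"); a=np.radians(-5.0); u=np.array([np.cos(a),np.sin(a)]); v=np.array([-u[1],u[0]])
im=cv2.imread("pics/ad3.png"); y=cv2.inRange(cv2.cvtColor(im,cv2.COLOR_BGR2HSV),(20,150,50),(36,255,255))
N,l,s,ce=cv2.connectedComponentsWithStats(y)
o=np.array([.6435,-.019])
for k in range(1,N):
    if s[k,4]>60:
        w=np.array([atz("wrist",q,.017,i)[:2] for q in np.argwhere(l==k)[:,::-1].astype(float)])-o
        S=w@u*1000;T=w@v*1000; print(s[k],"s",S.min().round(1),S.max().round(1),"t",T.min().round(1),T.max().round(1))
for g in bot.regions_of("wrist","adapter")[:1]:
    w=np.array([atz("wrist",q,p[2]+.0627,i)[:2] for q in np.argwhere(g["pixels"])[:,::-1].astype(float)])-o
    S=w@u*1000;T=w@v*1000; print("adapter",g["conf"],g["box"],"s",S.min().round(1),np.percentile(S,99.7).round(1),"t",np.percentile(T,[1,99]).round(1))
go(.6505,-.0196,-.0155,-5)
E
```

```text
time: 40.08
tool_pos: [0.648, -0.0193, 0.0273]
tcp_rot: [-3.138, 0.141, 0.009]
wrist_force: [-0.6, 0.6, -2.6]
width: 0.591
grip_force: 73.2
time: 40.45
tool_pos: [0.6524, -0.0197, 0.0331]
tcp_rot: [3.138, -0.141, 0.006]
wrist_force: [0.1, 0.2, -2.1]
width: 0.59
grip_force: 73.2
40.5 [ 0.65206942 -0.01967292  0.03284434] [ 3.13828683 -0.14146844  0.00552485]
[   53   113   122   171 15726] s -53.1 74.1 t 61.5 136.4
[ 211  126   93   17 1141] s 55.0 65.3 t -29.8 30.9
adapter 0.85 [198.2, 135.2, 315.6, 324.8] s -23.1 65.2 t [-23.5  24. ]
at [ 0.6517 -0.0196  0.0325] yaw -5.2 | shift [-0.0014  0.0001  0.048 ] turn -0.0029
```

```bash

python3 -m jog '[{"x": -0.0024, "y": -0.0003, "z": 0.015, "spin": -0.003}, {"z": 0.015}, {}, {}]'
python3 -m jog '[{"z": 0.005}, {"z": 0.005}, {"z": 0.004}, {"z": 0.002}, {}]'
python3 -m jog '[{}, {}]'
```

```text
time: 41.05
tool_pos: [0.6474, -0.019, -0.0001]
tcp_rot: [-3.139, 0.137, 0.003]
wrist_force: [1.0, 0.2, -1.6]
width: 0.595
grip_force: 73.4
time: 41.68
tool_pos: [0.648, -0.0191, -0.0138]
tcp_rot: [3.139, -0.137, -0.001]
wrist_force: [-4.4, 0.1, 8.2]
width: 0.594
grip_force: 74.5
time: 41.92
tool_pos: [0.648, -0.019, -0.0138]
tcp_rot: [3.139, -0.137, -0.001]
wrist_force: [-4.5, 0.7, 6.6]
width: 0.595
grip_force: 74.5
```

```bash

python3 -m jog '[{"z": -0.0005}, {}]'
python3 -m jog '[{}, {}, {}]' 0.75
python3 -m jog '[{"z": -0.02}, {"z": -0.03}, {"z": -0.04}, {"x": -0.03, "z": -0.04}, {}]'
python3 -m jog '[{"x": -0.03}, {}, {}]'
python3 shot.py ad4
python3 - <<'E'
from seg import *
p,M=tool(); i=L("ad4"); a=np.radians(-5.0); u=np.array([np.cos(a),np.sin(a)]); v=np.array([-u[1],u[0]]); print(p)
im=cv2.imread("pics/ad4.png"); y=cv2.inRange(cv2.cvtColor(im,cv2.COLOR_BGR2HSV),(20,150,50),(36,255,255))
N,l,s,ce=cv2.connectedComponentsWithStats(y)
o=np.array([.6424,-.0187])
for k in range(1,N):
    if s[k,4]>40:
        w=np.array([atz("wrist",q,.017,i)[:2] for q in np.argwhere(l==k)[:,::-1].astype(float)])-o
        S=w@u*1000;T=w@v*1000; print(s[k],"s",S.min().round(1),S.max().round(1),"t",T.min().round(1),T.max().round(1))
for g in bot.regions_of("wrist","adapter")[:2]:
    P=np.argwhere(g["pixels"])[:,::-1].astype(float)
    for z in (.047,.060):
        w=np.array([atz("wrist",q,z,i)[:2] for q in P])-o; S=w@u*1000;T=w@v*1000
        print("adapter",round(g["conf"],2),np.round(g["box"]),z,"s",S.min().round(1),S.max().round(1),"t",np.percentile(T,[1,99]).round(1))
        for k in range(-70,66,10):
            c=(S>=k)&(S<k+10)
            if c.sum()>10 and z<.05: print("  ",k,np.percentile(T[c],[2,98]).round(1))
E
```

```text
time: 42.18
tool_pos: [0.648, -0.019, -0.0138]
tcp_rot: [3.139, -0.137, -0.001]
wrist_force: [-4.4, 1.0, 7.1]
width: 0.594
grip_force: 74.3
time: 42.55
tool_pos: [0.6482, -0.0191, -0.015]
tcp_rot: [-3.139, 0.137, -0.0]
wrist_force: [-0.6, 0.8, 0.4]
width: 0.748
grip_force: 0.0
time: 43.18
tool_pos: [0.6207, -0.0165, 0.1214]
tcp_rot: [3.138, -0.137, 0.014]
wrist_force: [-0.1, -0.2, 0.4]
width: 0.749
grip_force: 0.0
time: 43.55
tool_pos: [0.5888, -0.0139, 0.1152]
tcp_rot: [3.139, -0.137, 0.001]
wrist_force: [0.9, -1.3, -0.8]
width: 0.752
grip_force: 0.0
43.6 [ 0.58905337 -0.01392981  0.11515097] [-3.13858778e+00  1.37097571e-01 -8.31696919e-04]
[ 0.5891 -0.0139  0.1152]
[  103    34    91   168 12799] s -76.1 76.1 t 62.3 136.8
[223  44  71 132 905] s -49.4 67.5 t -30.5 30.8
[224  62   4  88 171] s -24.3 52.7 t 28.0 30.5
[248 180  22  30 485] s -84.2 -54.4 t -10.8 9.7
[235 266  48  39 547] s -196.2 -148.3 t -26.7 25.1
[242 277  34  24 460] s -190.8 -161.7 t -18.8 17.2
adapter 0.94 [224.  47. 288. 195.] 0.047 s -61.3 59.0 t [-24.4  25.4]
   -60 [-3.5  3.4]
   -50 [-22.4  23.8]
   -40 [-24.   24.8]
   -30 [-23.7  24.6]
   -20 [-23.5  24.7]
   -10 [-24.1  24.9]
   0 [-23.7  24.6]
   10 [-23.5  25.1]
   20 [-24.1  25. ]
   30 [-23.9  24.8]
   40 [-23.6  25.3]
   50 [-21.8  24.3]
adapter 0.94 [224.  47. 288. 195.] 0.06 s -57.3 56.7 t [-23.1  24.1]
```

Adapter seated: the brick spans s = −48…59 and t = ±24.5, evenly inside the floor outline of −50…67 and ±30.5, with the sleeve centred in its slot. Now the tester.

```bash

python3 -m jog '[{"x": -0.0063, "y": -0.0544, "z": -0.004}, {"x": -0.0063, "y": -0.0544, "z": -0.004}, {"x": -0.0063, "y": -0.0544, "z": -0.004}, {"x": -0.0063, "y": -0.0544, "z": -0.004}, {"x": -0.0063, "y": -0.0544, "z": -0.004}]' 1.0 20
python3 -m jog '[{"x": -0.0063, "y": -0.0544, "z": -0.004}, {"x": -0.0063, "y": -0.0544, "z": -0.004}, {"spin": -0.1844}, {"spin": -0.1844}, {"spin": -0.1844}]'
python3 -m jog '[{"spin": -0.1844}, {"spin": -0.1844}, {"spin": -0.1844}, {"spin": -0.1844}, {"spin": -0.1844}]'
python3 -m jog '[{"spin": -0.1844}, {"spin": -0.1844}, {"spin": -0.1844}, {"spin": -0.1844}, {"spin": -0.1844}]'
python3 -m jog '[{"spin": -0.1844}, {"spin": -0.1844}, {"spin": -0.1844}, {}, {}]'
python3 shot.py te1 tester
python3 - <<'E'
from seg import *
p,M=tool(); i=L("te1"); print(p,bot.read_state()["tcp_rot"])
for g in bot.regions_of("wrist","tester")[:2]:
    print(np.round(g["box"]),round(g["conf"],2),g["pixels"].sum(),rect("te1",g["pixels"],.03),rect("te1",g["pixels"],.02)); 
    if g["conf"]>.5: np.save("te1_t.npy",g["pixels"])
E
```

```text
time: 44.28
tool_pos: [0.5812, 0.2618, 0.1351]
tcp_rot: [-3.139, 0.137, -0.001]
wrist_force: [1.1, 0.2, -0.6]
width: 0.999
grip_force: 0.0
time: 44.9
tool_pos: [0.578, 0.3701, 0.1426]
tcp_rot: [3.054, 0.736, -0.0]
wrist_force: [0.1, 0.2, -0.2]
width: 1.001
grip_force: 0.0
time: 45.52
tool_pos: [0.5782, 0.3697, 0.1427]
tcp_rot: [-2.409, -2.017, 0.0]
wrist_force: [-0.1, 0.5, -0.6]
width: 0.999
grip_force: 0.0
time: 46.15
tool_pos: [0.5782, 0.3697, 0.1427]
tcp_rot: [-1.26, -2.878, 0.0]
wrist_force: [0.0, 0.5, -0.1]
width: 0.999
grip_force: 0.0
time: 46.78
tool_pos: [0.5779, 0.3695, 0.1429]
tcp_rot: [-0.441, -3.11, 0.0]
wrist_force: [0.2, -0.1, 0.2]
width: 0.997
grip_force: 0.0
tester [114.  253.8] 0.66
46.875 [0.57775414 0.36943714 0.14304221] [-4.38823248e-01 -3.11068832e+00  6.17263244e-05]
[0.5778 0.3694 0.143 ] [-0.4388 -3.1107  0.0001]
[223.  41. 287. 185.] 0.87 8839 (array([520.1, 383.7]), array([ 61. , 135.7]), 73.9) (array([520.3, 383.5]), array([ 63.1, 140.4]), 73.9)
```

```bash

python3 -m jog '[{"x": 0.0595, "y": -0.0024}, {"z": 0.05}, {"z": 0.05}, {"z": 0.023}, {}]'
python3 -m jog '[{}, {}]'
python3 -c "
from h import *
go(.520,.3836,-.031,163.9)"
```

```text
time: 47.55
tool_pos: [0.5176, 0.382, 0.0175]
tcp_rot: [-0.436, -3.107, 0.006]
wrist_force: [0.9, 0.8, 1.3]
width: 1.003
grip_force: 0.0
time: 47.8
tool_pos: [0.5213, 0.3844, 0.0224]
tcp_rot: [0.436, 3.108, 0.004]
wrist_force: [0.3, -0.4, -0.3]
width: 0.997
grip_force: 0.0
at [0.5213 0.3844 0.0224] yaw 164.0 | shift [ 0.0012 -0.0013  0.0534] turn 0.0023
```

```bash

python3 -m jog '[{"y": -0.001, "z": 0.02}, {"z": 0.02}, {"z": 0.01}, {"z": 0.003}, {}]'
python3 -m jog '[{}, {}, {}]' 0.65 20
```

```text
time: 48.42
tool_pos: [0.5194, 0.3824, -0.0332]
tcp_rot: [-0.436, -3.111, 0.001]
wrist_force: [0.9, -0.9, 0.8]
width: 1.001
grip_force: 0.0
time: 48.8
tool_pos: [0.5201, 0.3828, -0.0318]
tcp_rot: [0.436, 3.11, 0.002]
wrist_force: [-0.8, -0.6, 3.3]
width: 0.736
grip_force: 22.5
```

```bash

python3 -m jog '[{}, {}, {"z": -0.01}, {"z": -0.03}, {"z": -0.035}]' 0.6 70
python3 -m jog '[{"z": -0.035}, {"z": -0.035}, {}]'
python3 -m jog '[{"x": -0.0358, "y": -0.0298}, {"x": -0.0358, "y": -0.0298}, {"x": -0.0358, "y": -0.0298}, {"x": -0.0358, "y": -0.0298}, {"x": -0.0358, "y": -0.0298}]'
python3 -m jog '[{"spin": -0.096}, {"spin": -0.096}, {}, {}, {}]'
python3 shot.py te2
python3 - <<'E'
from seg import *
p,M=tool(); i=L("te2"); a=np.radians(-5.0); u=np.array([np.cos(a),np.sin(a)]); v=np.array([-u[1],u[0]]); print(p)
im=cv2.imread("pics/te2.png"); y=cv2.inRange(cv2.cvtColor(im,cv2.COLOR_BGR2HSV),(20,150,50),(36,255,255))
N,l,s,ce=cv2.connectedComponentsWithStats(y)
o=np.array([.6511,.0798])
for k in range(1,N):
    if s[k,4]>200:
        w=np.array([atz("wrist",q,.0175,i)[:2] for q in np.argwhere(l==k)[:,::-1].astype(float)])-o
        S=w@u*1000;T=w@v*1000; print(s[k],"s",S.min().round(1),S.max().round(1),"t",T.min().round(1),T.max().round(1),cv2.minAreaRect(w.astype(np.float32)*1000))
for g in bot.regions_of("wrist","tester")[:1]:
    w=np.array([atz("wrist",q,p[2]+.0618,i)[:2] for q in np.argwhere(g["pixels"])[:,::-1].astype(float)])-p[:2]
    S=w@u*1000;T=w@v*1000; print("tester",g["conf"],np.round(g["box"]),"s",S.min().round(1),S.max().round(1),"t",np.percentile(T,[1,99]).round(1),cv2.minAreaRect(w.astype(np.float32)*1000))
go(.6511,.0798,-.0148,175)
E
```

```text
time: 49.42
tool_pos: [0.5178, 0.3814, 0.0413]
tcp_rot: [-0.435, -3.108, 0.004]
wrist_force: [0.9, 0.5, -2.6]
width: 0.706
grip_force: 76.9
time: 49.8
tool_pos: [0.5217, 0.384, 0.1157]
tcp_rot: [0.435, 3.106, 0.007]
wrist_force: [0.4, 0.5, -3.9]
width: 0.704
grip_force: 76.9
time: 50.42
tool_pos: [0.6494, 0.1882, 0.1088]
tcp_rot: [-0.435, -3.107, 0.002]
wrist_force: [0.9, 1.0, -3.4]
width: 0.709
grip_force: 76.9
time: 51.05
tool_pos: [0.6501, 0.1901, 0.1115]
tcp_rot: [-0.136, -3.138, 0.0]
wrist_force: [0.1, -1.0, -2.5]
width: 0.709
grip_force: 77.0
51.1 [0.65037624 0.19018998 0.11183616] [-1.35995359e-01 -3.13828765e+00  2.19972257e-04]
[0.6504 0.1902 0.1118]
[131   0  10  38 296] s -165.9 -136.6 t 2.6 11.0 ((-149.9997100830078, 20.149024963378906), (7.676974296569824, 29.247652053833008), 82.56438446044922)
[  0  23  37  11 288] s -151.0 -144.2 t -117.7 -82.4 ((-155.77911376953125, -86.78721618652344), (35.40169906616211, 6.565417289733887), 85.59728240966797)
[ 21 103  17  39 302] s -83.4 -48.3 t -109.2 -98.4 ((-74.50984954833984, -97.40193939208984), (10.740333557128906, 35.08817672729492), 86.37158966064453)
[   97   109    87   151 10377] s -76.0 75.3 t -37.3 38.0 ((-0.31964874267578125, 0.5214157104492188), (74.81330871582031, 150.79208374023438), 85.47743225097656)
[ 69 179  13  44 279] s -11.1 33.9 t -74.2 -67.1 ((5.231550216674805, -71.36656188964844), (6.951313018798828, 44.9835090637207), 85.2906723022461)
tester 0.85 [190.  99. 326. 329.] s -70.9 33.7 t [-26.7  27.3] ((-18.46381187438965, 1.9301128387451172), (55.52800369262695, 104.73930358886719), 84.70732116699219)
at [0.6505 0.1902 0.112 ] yaw 175.0 | shift [-0.0102 -0.1099  0.1268] turn 0.0008
```

```bash

python3 -m jog '[{"x": -0.005, "y": -0.0548}, {"x": -0.0049, "y": -0.0548}, {"z": 0.04}, {"z": 0.04}, {"z": 0.01}]'
python3 -m jog '[{}, {}, {}]'
python3 -c "
from h import *
go(.6508,.0801,-.0148,175.2)"
```

```text
time: 51.78
tool_pos: [0.6479, 0.0795, 0.0189]
tcp_rot: [-0.136, -3.132, 0.001]
wrist_force: [-0.4, -0.6, -2.6]
width: 0.713
grip_force: 77.3
time: 52.15
tool_pos: [0.6528, 0.0804, 0.0244]
tcp_rot: [0.135, 3.135, 0.001]
wrist_force: [-0.4, 0.8, -2.7]
width: 0.711
grip_force: 77.3
at [0.6528 0.0804 0.0244] yaw 175.1 | shift [ 0.0021 -0.0004  0.0392] turn -0.0022
```

```bash

python3 -m jog '[{"x": 0.0012, "y": -0.0003, "z": 0.012, "spin": -0.002}, {"z": 0.01}, {}, {}]'
python3 -m jog '[{"z": 0.005}, {"z": 0.005}, {"z": 0.004}, {"z": 0.001}, {}]'
python3 -m jog '[{}, {}]'
```

```text
time: 52.65
tool_pos: [0.6496, 0.0797, -0.0002]
tcp_rot: [-0.133, -3.138, 0.0]
wrist_force: [1.3, 1.2, -3.5]
width: 0.71
grip_force: 77.3
time: 53.28
tool_pos: [0.6497, 0.0797, -0.0141]
tcp_rot: [-0.133, -3.138, 0.0]
wrist_force: [-4.9, -1.0, 5.0]
width: 0.711
grip_force: 78.4
time: 53.52
tool_pos: [0.6496, 0.0797, -0.0141]
tcp_rot: [-0.133, -3.139, 0.0]
wrist_force: [-5.4, -0.1, 5.3]
width: 0.712
grip_force: 78.6
```

```bash

python3 -m jog '[{"z": -0.0005}, {}]'
python3 -m jog '[{}, {}, {}]' 0.8
python3 -m jog '[{"z": -0.02}, {"z": -0.03}, {"z": -0.04}, {"z": -0.04}, {}]'
python3 -m jog '[{"x": -0.04, "y": 0.05, "z": -0.03}, {"x": -0.03, "z": -0.03}, {"z": -0.03}, {}, {}]'
python3 shot.py fin
python3 - <<'E'
from seg import *
i=L("fin"); a=np.radians(-5.0); u=np.array([np.cos(a),np.sin(a)]); v=np.array([-u[1],u[0]]); print(tool()[0])
def ext(m,z,o):
    w=np.array([atz("wrist",q,z,i)[:2] for q in np.argwhere(m)[:,::-1].astype(float)])-np.array(o); S=w@u*1000;T=w@v*1000
    return "s",S.min().round(1),S.max().round(1),"t",np.percentile(T,[.5,99.5]).round(1),np.round(cv2.minAreaRect(w.astype(np.float32)*1000)[1:][0],1),round(cv2.minAreaRect(w.astype(np.float32)*1000)[2],1)
for t,z,o in [("tester",.047,(.6508,.0801)),("adapter",.047,(.6424,-.0187)),("stick",.034,(.4853,.0933)),("fan",.038,(.4768,-.005))]:
    for g in bot.regions_of("wrist",t)[:2]: print(t,round(g["conf"],2),np.round(g["box"]),ext(g["pixels"],z,o))
bot.read_camera("top")
for t in ["mug","yellow_tape","tester","adapter","fan","stick"]:
    print(t,[(np.round(a["pixel"],1).tolist(),round(a["conf"],2)) for a in bot.spot_point("top",t)[:2]])
s=bot.read_state(); print(s["time"],s["wrist_force"])
E
```

```text
time: 53.78
tool_pos: [0.6496, 0.0797, -0.0141]
tcp_rot: [-0.133, -3.138, 0.0]
wrist_force: [-4.5, -0.2, 5.7]
width: 0.707
grip_force: 78.5
time: 54.15
tool_pos: [0.6503, 0.0798, -0.0143]
tcp_rot: [0.132, 3.138, 0.0]
wrist_force: [0.2, 0.1, 0.1]
width: 0.796
grip_force: 0.0
time: 54.78
tool_pos: [0.6542, 0.0801, 0.1228]
tcp_rot: [0.132, 3.128, 0.002]
wrist_force: [0.6, 1.2, 0.6]
width: 0.8
grip_force: 0.0
time: 55.4
tool_pos: [0.7177, 0.1181, 0.2009]
tcp_rot: [-0.133, -3.137, 0.0]
wrist_force: [-0.4, -0.2, -0.3]
width: 0.801
grip_force: 0.0
55.45 [0.71720499 0.11806684 0.20014194] [-1.32457171e-01 -3.13570331e+00  7.68777975e-04]
[0.7172 0.1181 0.2001]
tester 0.62 [190.  43. 249. 173.] ('s', np.float64(-68.5), np.float64(65.9), 't', array([-27.8,  32.8]), array([ 62.7, 134.3]), 85.2)
adapter 0.77 [104.  50. 160. 163.] ('s', np.float64(-62.9), np.float64(58.6), 't', array([-23. ,  35.7]), array([ 60.8, 121.7]), 85.5)
mug [([120.0, 261.6], 0.97)]
yellow_tape [([205.2, 146.5], 0.81), ([123.3, 255.5], 0.62)]
tester [([147.1, 345.4], 0.89)]
adapter []
fan [([220.6, 384.9], 0.74)]
stick [([217.6, 344.8], 0.67), ([253.3, 271.7], 0.59)]
56.0 [-0.8389 -0.2519  0.7929]
```

```bash
python3 -c "
from workcell import bot
print(bot.finish_job())"
```

```text
the job is handed in; nothing more can be done
None
```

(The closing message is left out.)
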